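# Put the small lathe's fittings back into their caddy

### The arm

A 6-joint arm with a two-finger parallel gripper is mounted at the origin on the work surface. World frame = base frame: x ahead of the robot, y to its left, z up, the work surface at z = 0. Lengths are in mm, angles in degrees, forces in N, time in s.
With the tool pointing down it reaches from about 325 to 775 mm from the base axis. Payload 9.3 kg.
Tool frame: the origin (TCP) lies between the finger pads; the fingertips stand 8 mm ahead of it and the grasp point (between the pads) lies 11 mm behind it; z points along the fingers, y is the direction in which the jaws open and shut (so a half turn about z gives the same grasp; the last joint's range is limited). The gripper opens to 85 mm and grips with 20 to 120 N. Pads are 22 mm wide; open, the fingers measure 114 mm over their backs; the gripper's body (76 mm by 85 mm) begins 54 mm behind the grasp point. The pads swing forward as they close: fully open they stand 13 mm farther back than shut.
Start: joints at [-73.946, 14.817, 1.232, 76.415, 0, 81.257], TCP at [230.671, -499.287, 239.279] pointing down, gripper open.
Joint ranges: [-174.27, 174.27], [-52.1, 104.24], [-59.71, 78.15], [-110.17, 111.67], [-87.03, 83.33], [-180, 180]. Speed limits (degrees/s): [127.2, 127.2, 159.86, 180, 180, 180].

### API

Orientations are given as a 3x3 rotation matrix whose columns are the frame's x, y, z axes.
In Python, from plant import readout, optics, arm gives the robot as it stands.
- The arm moves only by the shell command python3 -m crank 'ROWS'. ROWS is JSON, a list of rows, each a list of 3 entries, a list of its own where there are three numbers: the shift along the tool's x, y, z in cm, then the turn, a rotation vector about the tool's x, y, z in rad, then the opening, from 0 (shut) to 1 (fully open). In form: [[[tx, ty, tz], [wx, wy, wz], grip], ...]. A call has 1 to 8 rows; each row shifts and turns the pose as measured when the row begins, along the tool's axes as they then stand; what a row does not reach is not made up. A row lasts 1/10 s, in which the tool goes at most 50 mm and 8.59 degrees, less where a joint would pass 70% of its speed; a pose out of reach is approached as far as the arm can. A call with a gripper value outside its range is refused whole. The fingers move at their own pace and stop on an object; the grip force is fixed at half the most. Time passes only in rows, so rows that do not move let the fingers close. It gives the time, the measured TCP pose, the force and the opening at its end, in the units of the state.
- readout.observe(): the state, without advancing time (a new reading comes with each control period).
- optics.camera(name): name is "side" or "top" or "wrist"; returns a dict with "frame" (420x560x3 uint8, red, green, blue), "range_z" (420x560 float32, mm along the optical axis (not along the pixel's ray), 0 where there is no reading), "mtx" (3x3 intrinsics, pixels), "eye" and "rotation" of the camera in the world. Camera axes: x right, y down, z forward; pixel columns grow to the right and rows downward; lengths in mm; the calibration is good to about 2 mm. A picture is of the moment at which its call begins.
- arm.sign_off(): hands the job in, once; it reports no verdict.
The state is a dict: "clock": time; "joint_positions": joint angles; "qd": joint speeds; "tau": joint torques, N m; "tool_pos": TCP position; "eef_rot": TCP orientation; "ft_force": force on the tool from outside, world axes, zero at the start; "moment": the same for the moment, N m; "opening": finger opening in mm.
Only numpy, scipy, OpenCV 4.12 (cv2) and the standard library are available. Lean on these libraries where they do the work, as an engineer would, in place of code of your own. Each camera call takes 0.05 s, during which the arm holds its last target.

### The job

Put the small wood lathe's four loose fittings away in the plywood caddy, each in the holder made for it, standing upright and fully down: the small faceplate over the dowel, the small hex-foot adapter in the hexagonal pocket, the bull-nose cone in the round pocket and the rectangular bed clamp in the rectangular pocket. The larger faceplate and the larger adapter belong to the big lathe: leave them where they stand. Set the fittings down, do not drop them.

Things in the scene. Friction and masses are not known exactly. Their poses are not given: they have to be found in the camera images.
- small_faceplate_mid (a point): Smaller of the two steel faceplates: a round flange 72 mm across and 8 mm thick, lying flat on the bench, with a round hub on top, 44 mm across, up to 34 mm; a plain hole 30 mm across goes right through. About 0.36 kg. The point is on the axis half-way up (17 mm over the underside); z is up. Grip it by the hub, above the flange.
- small_adapter_mid (a point): Smaller of the two steel spindle adapters: a hexagonal foot 36 mm across flats (42 mm across corners), 14 mm high, and on it a round threaded body 30 mm across, up to 40 mm; a 20 mm dark bore in the top. About 0.17 kg. The point is on the axis half-way up (20 mm); z is up and x points at the middle of a flat.
- bull_nose_mid (a point): Aluminium bull-nose cone of the tail centre: a cylinder 50 mm across up to 30 mm, then a cone narrowing to 14 mm at the top, 50 mm high in all. About 0.22 kg. The point is on the axis half-way up (25 mm); z is up.
- bed_clamp_mid (a point): Steel bed clamp: a rectangular block 66 mm (x) by 36 mm (y), 26 mm high, with an upright 12 mm stud and a 21 mm hex nut in the middle of its top, 52 mm high in all. About 0.46 kg. The point is on the stud's axis half-way up the whole (26 mm, level with the block's top); z is up.
- large_faceplate_mid (a point): Larger steel faceplate, to be left where it is: flange 96 mm across and 10 mm thick, hub 60 mm across up to 40 mm, bore 38 mm. The point is on the axis 20 mm up.
- large_adapter_mid (a point): Larger steel adapter, to be left where it is: hexagonal foot 54 mm across flats and 18 mm high, round body 46 mm across up to 52 mm. The point is on the axis 26 mm up.
- post_seat (a point): Holder with an upright dark dowel, for the small faceplate: one of four square pine holders (98 mm, tops 20 mm over the bench) set 2 x 2 in any order, 102 mm apart, in the 220 mm caddy at the right, whose rim is level with them. The dowel, in the middle of its flat top, is 12 mm thick and 36 mm high. The point is at the dowel's foot, on the top; z is up.
- hex_seat (a point): Holder with a hexagonal pocket, for the small adapter: one of four square pine holders (98 mm, tops 20 mm over the bench) set 2 x 2 in any order, 102 mm apart, in the 220 mm caddy at the right, whose rim is level with them. The pocket is 56 mm across flats, 5 mm deep, with a dark floor. The point is the centre of the pocket's floor, 15 mm over the bench; x points at the middle of one of the pocket's flats, z is up.
- round_seat (a point): Holder with a round pocket, for the bull-nose cone: one of four square pine holders (98 mm, tops 20 mm over the bench) set 2 x 2 in any order, 102 mm apart, in the 220 mm caddy at the right, whose rim is level with them. The pocket is 70 mm across, 5 mm deep, with a dark floor. The point is the centre of the pocket's floor, 15 mm over the bench; z is up.
- slot_seat (a point): Holder with a rectangular pocket, for the bed clamp: one of four square pine holders (98 mm, tops 20 mm over the bench) set 2 x 2 in any order, 102 mm apart, in the 220 mm caddy at the right, whose rim is level with them. The pocket is 86 mm (x) by 56 mm (y), 5 mm deep, with a dark floor. The point is the centre of the pocket's floor, 15 mm over the bench; z is up.
Not all that is in view belongs to the job. Leave any orange look-alike of the part that bears bull_nose_mid alone.

How it is judged (in metres and radians):
At the end, for the whole second after the job is handed in: Each small fitting stands upright (0.1 rad), at rest and released in its own holder, axis within 15 mm of its middle, underside within 2.5 mm of the seat (pocket floor, or holder top round the dowel). Both large fittings stand upright within 30 mm of their start (horizontal distance between small_faceplate_mid and post_seat below 0.015 m and z of small_faceplate_mid in the frame of post_seat below 0.0195 m and angle between each of small_faceplate_mid, small_adapter_mid, bull_nose_mid, bed_clamp_mid, large_faceplate_mid, large_adapter_mid's own z axis and vertical below 0.1 rad and linear speed of each of small_faceplate, small_adapter, bull_nose, bed_clamp below 0.02 m/s and contact force between the fingers and small_faceplate below 0.1 N and horizontal distance between small_adapter_mid and hex_seat below 0.015 m and z of small_adapter_mid in the frame of hex_seat below 0.0225 m and contact force between the fingers and small_adapter below 0.1 N and horizontal distance between bull_nose_mid and round_seat below 0.015 m and z of bull_nose_mid in the frame of round_seat below 0.0275 m and contact force between the fingers and bull_nose below 0.1 N and horizontal distance between bed_clamp_mid and slot_seat below 0.015 m and z of bed_clamp_mid in the frame of slot_seat below 0.0285 m and contact force between the fingers and bed_clamp below 0.1 N and distance of each of large_faceplate_mid, large_adapter_mid from where it was at the start of the episode below 0.03 m); the robot touches nothing.
It fails at once if a small fitting is let fall from more than about 4 cm or thrown (free of the fingers and faster than 0.9 m/s) ((linear speed of small_faceplate above 0.9 m/s and contact force between the fingers and small_faceplate below 0.05 N) or (linear speed of small_adapter above 0.9 m/s and contact force between the fingers and small_adapter below 0.05 N) or (linear speed of bull_nose above 0.9 m/s and contact force between the fingers and bull_nose below 0.05 N) or (linear speed of bed_clamp above 0.9 m/s and contact force between the fingers and bed_clamp below 0.05 N)).
It fails at once if a large fitting is shifted by more than 3 cm (distance of any of large_faceplate_mid, large_adapter_mid from where it was at the start of the episode above 0.03 m).
It also fails if it takes over 115 s, if anything falls off the work surface, if the arm or the gripper's body presses on something with over 40 N, if the wrist force passes 120 N, or if a joint passes its speed limit or range.

## Working session

There is one attempt and no reset: what is moved stays moved. The work goes in short steps, Python scripts to look and compute and a shell command to move; the robot and the scene stay as the last step left them, time stands still between calls to the robot, and variables do not carry over. Pictures are saved under pics/ and viewed, and the job is handed in when it is done.

```bash
ls; mkdir -p pics; python3 - <<'E'
from plant import readout, optics, arm
import cv2
s=readout.observe(); print(s)
for n in ["top","side","wrist"]:
    c=optics.camera(n); cv2.imwrite(f"pics/{n}0.png",c["frame"][:,:,::-1]); print(n,c["mtx"],c["eye"],c["rotation"])
E
```

```text
pics
{'clock': 0.0, 'joint_positions': array([-7.39459576e+01,  1.48505426e+01,  1.18976698e+00,  7.64148655e+01,
        3.94389643e-04,  8.12586823e+01]), 'qd': array([-0.00911548, -0.03392583,  0.01364374,  0.04865873,  0.03496037,
       -0.05031752]), 'tau': array([-1.64017300e-03, -5.55639589e+01,  3.44528282e+01,  1.37125334e-02,
       -3.01819591e-04, -1.94576967e-05]), 'tool_pos': array([ 230.59932226, -499.03203254,  238.66829113]), 'eef_rot': array([[ 9.07811482e-01,  4.19378331e-01, -3.58474489e-04],
       [ 4.19378433e-01, -9.07810617e-01,  1.27060414e-03],
       [ 2.07436898e-04, -1.30380550e-03, -9.99999129e-01]]), 'ft_force': array([ 0.40868461,  0.48416489, -0.126091  ]), 'moment': array([-0.01347613, -0.06181013,  0.02655928]), 'opening': 85.4172277108858}
top [[498.11172788   0.         285.31374203]
 [  0.         498.11172788 203.18698849]
 [  0.           0.           1.        ]] [ 481.93160608   43.628845   1192.55853647] [[ 0.02576705 -0.99737128  0.06772431]
 [-0.99955965 -0.02470774  0.01643289]
 [-0.01471638 -0.06811792 -0.99756873]]
side [[397.42690379   0.         274.76037132]
 [  0.         397.42690379 214.13229661]
 [  0.           0.           1.        ]] [266.56650903 592.3679565  723.95840792] [[-0.88782322 -0.33401958  0.31654517]
 [-0.45999561  0.66386638 -0.5896486 ]
 [-0.01318952 -0.66911311 -0.74304353]]
wrist [[305.97372085   0.         275.90778757]
 [  0.         305.97372085 202.16318863]
 [  0.           0.           1.        ]] [ 293.24849689 -469.47574907  373.57773927] [[ 4.19725835e-01 -8.74365741e-01 -2.43546246e-01]
 [-9.07650799e-01 -4.04481466e-01 -1.12092685e-01]
 [-4.99938873e-04  2.68103141e-01 -9.63390085e-01]]
```

View pics/top0.png

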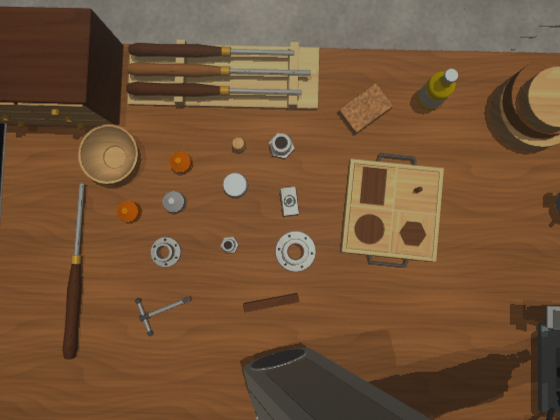

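View pics/side0.png

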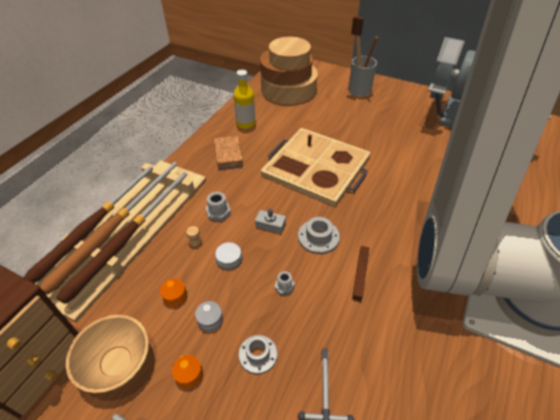

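View pics/wrist0.png

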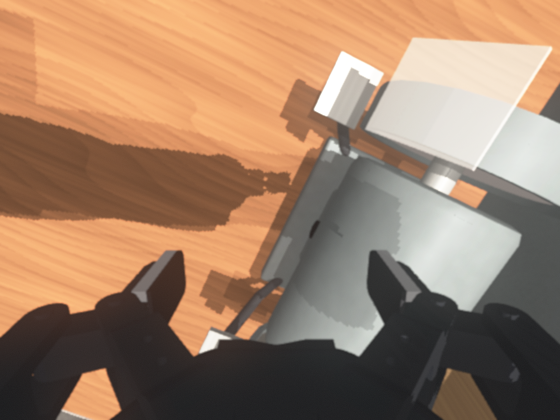

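```bash
cat > h.py <<'E'
from plant import readout, optics, arm
import cv2, numpy as np
def pt(c,u,v,z):
    K=np.array(c["mtx"]);R=np.array(c["rotation"]);e=np.array(c["eye"])
    d=R@np.linalg.inv(K)@np.array([u,v,1.]); return e+d*(z-e[2])/d[2]
def crop(c,u0,v0,u1,v1,s,name):
    im=c["frame"][v0:v1,u0:u1,::-1]; im=cv2.resize(im,None,fx=s,fy=s,interpolation=cv2.INTER_CUBIC); cv2.imwrite("pics/"+name,im)
def cloud(c):
    K=np.array(c["mtx"]);R=np.array(c["rotation"]);e=np.array(c["eye"]);Z=c["range_z"]
    v,u=np.mgrid[:Z.shape[0],:Z.shape[1]]
    P=np.stack([(u-K[0,2])/K[0,0]*Z,(v-K[1,2])/K[1,1]*Z,Z],-1)@R.T+e
    P[Z==0]=np.nan
    return P
E
python3 - <<'E'
from h import *
import pickle
c=optics.camera("top"); pickle.dump(c,open("top0.pkl","wb"))
crop(c,105,125,325,285,3.6,"t1.png"); crop(c,335,145,455,275,4.6,"t2.png")
P=cloud(c)
for n,u,v in [("fp",165,252),("ad",229,245),("bull?",173,202),("disk",235,185),("clamp",289,202),("LF",296,252),("LA",281,146),("bench",230,215),("caddy",391,210),("slotfloor",373,186),("rf",369,229)]:
    w=P[v-22:v+23,u-22:u+23].reshape(-1,3); print(n,np.round(P[v,u],1),np.round(np.nanpercentile(w[:,2],[2,50,98]),1))
E
```

```text
fp [438.6 349.1  -4.2] [-2.9  2.9 36.7]
ad [460.1 190.6  36.6] [-3.2  1.8 40.6]
bull? [555.8 321.4  51. ] [-3.   2.2 49.8]
disk [600.9 182.2  28.4] [-3.4  2.2 30.4]
clamp [562.1  54.   54.4] [-3.3  2.  38.1]
LF [ 4.469e+02  3.480e+01 -4.000e-01] [-2.7  8.3 43.6]
LA [692.3  75.9  49. ] [-3.4  1.9 54.5]
bench [531.  194.7   4.1] [-3.3  1.6 22.9]
caddy [ 551.8 -186.2   18. ] [12.8 19.7 25.2]
slotfloor [ 607.5 -143.1   18.2] [12.7 19.1 24.9]
rf [ 505.8 -135.8   14.3] [12.2 19.6 25.3]
```

View pics/t1.png

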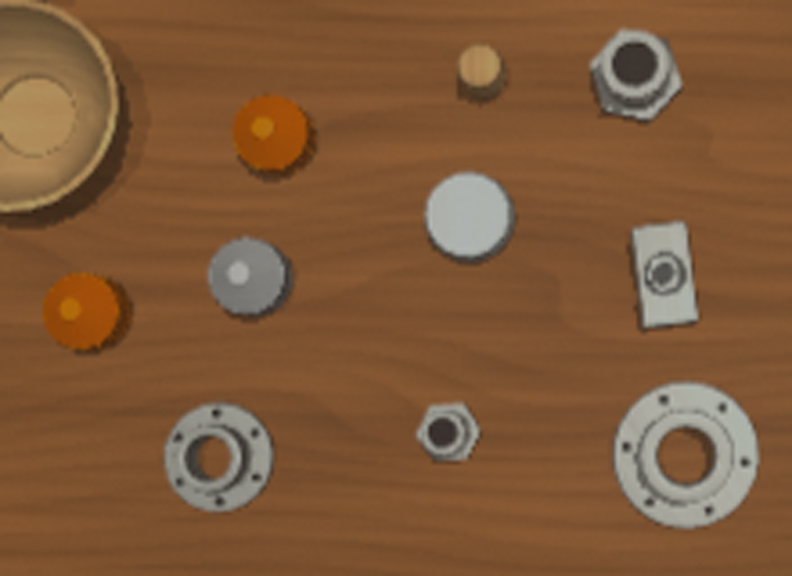

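View pics/t2.png

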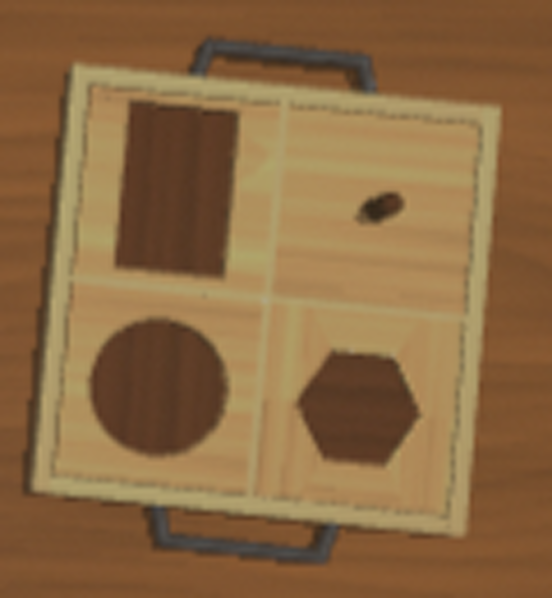

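```bash
python3 - <<'E'
from h import *
import pickle
c=pickle.load(open("top0.pkl","rb"));P=cloud(c)
def A(x,y):return 105+(x+.5)/3.6-.5,125+(y+.5)/3.6-.5
def B(x,y):return 335+(x+.5)/4.6-.5,145+(y+.5)/4.6-.5
for n,x,y,z in [("fp flange",218.5,457.5,8),("fp bore top",213,457,34),("ad foot",448,432,14),("ad top",442,432,40),("bull cyl",249,276,30),("bull tip",238,271,50),("clamp ctr",665,276,26),("clamp stud",665,271,52),("LF",686,455,10),("LA",636,75,18)]:
    print(n,np.round(pt(c,*A(x,y),z),1))
print("clamp corners",[np.round(pt(c,*A(x,y),26)[:2],1).tolist() for x,y in [(631,230),(685,222),(698,322),(645,329)]])
print("caddy",[np.round(pt(c,*B(x,y),20)[:2],1).tolist() for x,y in [(75,65),(501,105),(465,536),(32,492)]])
print("slot",[np.round(pt(c,*B(x,y),20)[:2],1).tolist() for x,y in [(131,101),(239,110),(224,277),(115,266)]])
print("round",np.round(pt(c,*B(159,387),18),1),"hex",np.round(np.mean([pt(c,*B(x,y),18) for x,y in [(297,404),(331,350),(392,354),(420,412),(385,466),(325,461)]],0),1),"dowel foot",np.round(pt(c,*B(365,215),20),1),"dtop",np.round(pt(c,*B(392,203),56),1))
# depth-based: side camera merged too
for n in ["top","side"]:
    cc=optics.camera(n);Q=cloud(cc).reshape(-1,3)
    for nm,x,y,z0,z1,r in [("fp",438,349,24,44,30),("ad",462,190,28,50,22),("bull",550,322,12,30,32),("bull all",550,322,10,60,32),("clamp",562,52,18,33,45),]:
        m=(np.hypot(Q[:,0]-x,Q[:,1]-y)<r)&(Q[:,2]>z0)&(Q[:,2]<z1); q=Q[m]
        print(n,nm,m.sum(),np.round(q.mean(0),1),np.round((np.percentile(q,2,0)+np.percentile(q,98,0))/2,1))
E
```

```text
fp flange [439.7 345.2   8. ]
fp bore top [440.9 342.2  34. ]
ad foot [460.5 193.3  14. ]
ad top [460.9 193.9  40. ]
bull cyl [558.8 324.7  30. ]
bull tip [560.5 327.   50. ]
clamp ctr [565.8  53.5  26. ]
clamp stud [567.1  53.3  52. ]
LF [449.5  36.8  10. ]
LA [699.2  76.1  18. ]
clamp corners [[595.4, 76.4], [601.5, 41.3], [536.3, 31.2], [530.9, 65.6]]
caddy [[670.9, -89.7], [655.3, -308.2], [434.9, -291.0], [451.3, -71.6]]
slot [[652.9, -118.8], [649.6, -174.2], [563.4, -167.6], [567.6, -111.9]]
round [ 506.4 -135.6   18. ] hex [ 498.4 -237.1   18. ] dowel foot [ 597.  -239.2   20. ] dtop [ 599.7 -243.8   56. ]
top fp 177 [439.5 343.8  34.3] [439.9 344.2  32.1]
top ad 136 [460.  192.6  38.8] [460.  192.6  39. ]
top bull 50 [552.  311.8  23.3] [556.9 324.3  21.1]
top bull all 382 [556.8 321.9  38.4] [557.9 324.5  32.8]
top clamp 355 [566.2  53.5  27.2] [565.8  54.1  27.1]
side fp 295 [441.  346.2  31.4] [441.1 345.8  29.9]
side ad 172 [461.7 194.9  35.8] [461.9 194.1  34.8]
side bull 139 [545.9 336.5  23. ] [550.5 327.4  21.6]
side bull all 551 [553.5 331.4  34.6] [556.9 328.2  31. ]
side clamp 309 [567.   58.1  24.4] [568.4  54.7  25.2]
```

```bash
cat >> h.py <<'E'
from scipy.spatial.transform import Rotation as Ro
def go(x,y,z,yaw=None):
    s=readout.observe();R=np.array(s["eef_rot"]);p=np.array(s["tool_pos"])
    if yaw is None: yaw=np.degrees(np.arctan2(R[1,0],R[0,0]))
    a=np.radians(yaw);T=np.array([[np.cos(a),np.sin(a),0],[np.sin(a),-np.cos(a),0],[0,0,-1]])
    w=Ro.from_matrix(R.T@T).as_rotvec(); d=np.array([x,y,z])-p
    print("t",s["clock"],"pos",p.round(1),"yaw",np.degrees(np.arctan2(R[1,0],R[0,0])).round(1),"open",round(s["opening"],1),"F",np.array(s["ft_force"]).round(1))
    print("turn",w.round(3),"then shift cm",(T.T@d/10).round(2),"| no-turn shift cm",(R.T@d/10).round(2))
E
python3 -c "
from h import *
go(566,53.5,140,9.2)"
```

```text
t 0.3 pos [ 230.7 -499.2  239.1] yaw 24.8 open 85.6 F [-0.6  0.2  0.3]
turn [-0.    -0.     0.272] then shift cm [ 41.94 -49.2    9.91] | no-turn shift cm [ 53.62 -36.1    9.93]
```

```bash
python3 -m crank '[[[0,0,0],[0,0,0.136],1],[[0,0,0],[0,0,0.136],1],[[3,-3.5,0.7],[0,0,0],1],[[3,-3.5,0.7],[0,0,0],1],[[3,-3.5,0.7],[0,0,0],1],[[3,-3.5,0.7],[0,0,0],1],[[3,-3.5,0.7],[0,0,0],1],[[3,-3.5,0.7],[0,0,0],1]]' && python3 -c "
from h import *
go(566,53.5,140,9.2)"
```

```text
clock: 1.1
tool_pos: [379.4, -262.4, 194.7]
eef_rot: [[0.99, 0.139, 0.0], [0.139, -0.99, -0.001], [0.0, 0.001, -1.0]]
ft_force: [0.5, -0.6, 0.6]
opening: 85.5
t 1.1 pos [ 379.4 -262.4  194.7] yaw 8.0 open 85.5 F [ 0.5 -0.6  0.6]
turn [ 0.001 -0.    -0.021] then shift cm [ 23.47 -28.2    5.47] | no-turn shift cm [ 22.86 -28.7    5.44]
```

```bash
python3 -m crank '[[[3,-3.6,0.7],[0,0,-0.021],1],[[3,-3.6,0.7],[0,0,0],1],[[3,-3.6,0.7],[0,0,0],1],[[3,-3.6,0.7],[0,0,0],1],[[3,-3.6,0.7],[0,0,0],1],[[3,-3.6,0.7],[0,0,0],1],[[3,-3.6,0.7],[0,0,0],1],[[0,0,0],[0,0,0],1]]' && python3 -c "
from h import *
go(566,53.5,140,9.2)"
```

```text
clock: 1.9
tool_pos: [554.0, 36.8, 143.4]
eef_rot: [[0.986, 0.164, 0.004], [0.164, -0.986, -0.002], [0.003, 0.003, -1.0]]
ft_force: [0.3, -0.6, 0.3]
opening: 85.2
t 1.9 pos [554.   36.8 143.4] yaw 9.5 open 85.2 F [ 0.3 -0.6  0.3]
turn [ 0.003 -0.003  0.005] then shift cm [ 1.45 -1.45  0.34] | no-turn shift cm [ 1.46 -1.45  0.34]
```

```bash
python3 -m crank '[[[1.45,-1.45,0],[0.003,-0.003,0.005],1],[[0,0,0],[0,0,0],1]]' && python3 - <<'E'
from h import *
go(566,53.5,14,9.2)
c=optics.camera("wrist"); cv2.imwrite("pics/w1.png",c["frame"][:,:,::-1])
R=np.array(c["rotation"]);e=np.array(c["eye"]);K=np.array(c["mtx"])
for p in [(566,53.5,26),(566,53.5,52)]:
    q=R.T@(np.array(p)-e);q=K@q/q[2];print(q[:2].round(1))
E
```

```text
clock: 2.1
tool_pos: [566.1, 55.4, 142.7]
eef_rot: [[0.987, 0.162, -0.001], [0.162, -0.987, 0.0], [-0.001, -0.001, -1.0]]
ft_force: [-0.2, -0.9, -0.1]
opening: 85.1
t 2.1 pos [566.1  55.4 142.7] yaw 9.3 open 85.1 F [-0.2 -0.9 -0.1]
turn [-0.001  0.001  0.002] then shift cm [-0.04  0.18 12.87] | no-turn shift cm [-0.02  0.19 12.87]
[279.2 201.3]
[279.6 210.3]
```

View pics/w1.png

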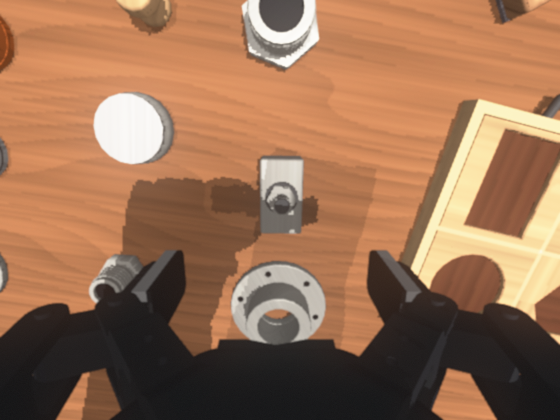

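```bash
python3 -m crank '[[[0.2,0.25,4],[0,0,0],1],[[0,0,4],[0,0,0],1],[[0,0,3],[0,0,0],1],[[0,0,0],[0,0,0],1]]' && python3 -c "
from h import *
go(568,52.7,14,9.2)"
```

```text
clock: 2.55
tool_pos: [567.1, 48.3, 31.9]
eef_rot: [[0.987, 0.16, 0.002], [0.16, -0.987, -0.002], [0.002, 0.002, -1.0]]
ft_force: [-1.3, 0.4, -0.6]
opening: 85.7
t 2.55 pos [567.1  48.3  31.9] yaw 9.2 open 85.7 F [-1.3  0.4 -0.6]
turn [ 0.002 -0.002 -0.   ] then shift cm [ 0.16 -0.42  1.79] | no-turn shift cm [ 0.16 -0.42  1.79]
```

```bash
python3 -m crank '[[[0.1,-0.4,0.9],[0,0,0],1],[[0,0,0],[0,0,0],1],[[0,0,0],[0,0,0],1]]' && python3 -c "
from h import *
go(568,52.7,14,9.2)"
```

```text
clock: 2.85
tool_pos: [568.4, 50.9, 25.7]
eef_rot: [[0.987, 0.158, 0.005], [0.158, -0.987, -0.002], [0.005, 0.003, -1.0]]
ft_force: [0.4, 0.5, -0.2]
opening: 85.2
t 2.85 pos [568.4  50.9  25.7] yaw 9.1 open 85.2 F [ 0.4  0.5 -0.2]
turn [ 0.003 -0.005 -0.002] then shift cm [-0.01 -0.18  1.17] | no-turn shift cm [-0.01 -0.19  1.17]
```

```bash
python3 -m crank '[[[0,-0.15,1.2],[0.003,-0.005,0],1],[[0,0,0],[0,0,0],1]]' && python3 - <<'E'
from h import *
go(568,52.7,14,9.2)
c=optics.camera("side"); crop(c,190,150,350,270,5,"s1.png")
E
```

```text
clock: 3.05
tool_pos: [569.4, 52.4, 15.0]
eef_rot: [[0.987, 0.158, 0.003], [0.158, -0.987, -0.0], [0.003, 0.001, -1.0]]
ft_force: [-0.5, 0.1, -0.1]
opening: 85.4
t 3.05 pos [569.4  52.4  15. ] yaw 9.1 open 85.4 F [-0.5  0.1 -0.1]
turn [ 0.001 -0.003 -0.002] then shift cm [-0.13 -0.05  0.1 ] | no-turn shift cm [-0.13 -0.05  0.1 ]
```

View pics/s1.png

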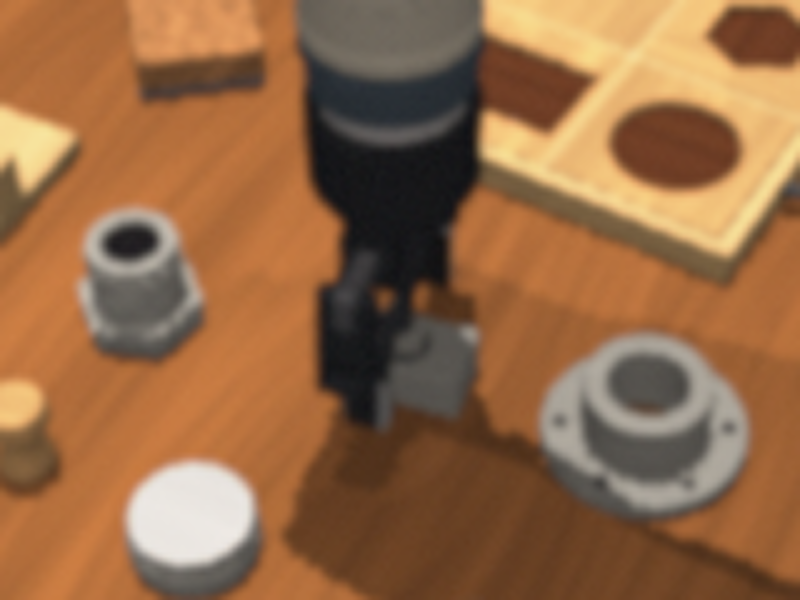

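```bash
python3 -m crank '[[[0,0,0],[0,0,0],0],[[0,0,0],[0,0,0],0],[[0,0,0],[0,0,0],0],[[0,0,0],[0,0,0],0],[[0,0,0],[0,0,0],0],[[0,0,0],[0,0,0],0]]' && python3 - <<'E'
from h import *
go(568,52.7,14,9.2)
c=optics.camera("side"); crop(c,190,150,350,270,5,"s2.png")
E
```

```text
clock: 3.7
tool_pos: [570.5, 52.4, 16.8]
eef_rot: [[0.987, 0.158, 0.006], [0.158, -0.987, -0.001], [0.006, 0.002, -1.0]]
ft_force: [-0.7, -0.3, -0.0]
opening: 34.8
t 3.7 pos [570.5  52.4  16.8] yaw 9.1 open 34.8 F [-0.7 -0.3 -0. ]
turn [ 0.002 -0.006 -0.002] then shift cm [-0.24 -0.07  0.28] | no-turn shift cm [-0.24 -0.07  0.28]
```

View pics/s2.png

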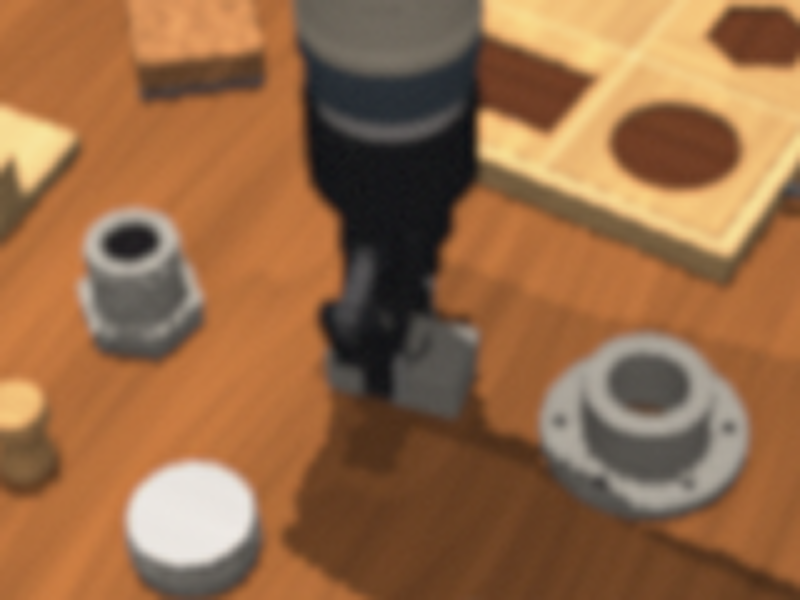

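```bash
python3 -m crank '[[[0,0,-2],[0,0,0],0],[[0,0,-4],[0,0,0],0],[[0,0,-4],[0,0,0],0],[[0,0,0],[0,0,0.12],0],[[0,0,0],[0,0,0.12],0],[[0,0,0],[0,0,0],0]]' && python3 - <<'E'
from h import *
go(611.5,-143.4,100,-4.6)
E
```

```text
clock: 4.35
tool_pos: [565.9, 45.0, 116.4]
eef_rot: [[0.998, -0.069, -0.004], [-0.069, -0.998, 0.006], [-0.005, -0.006, -1.0]]
ft_force: [-0.3, 0.3, -6.1]
opening: 34.8
t 4.35 pos [565.9  45.  116.4] yaw -4.0 open 34.8 F [-0.3  0.3 -6.1]
turn [-0.006  0.005  0.011] then shift cm [ 6.05 18.41  1.64] | no-turn shift cm [ 5.85 18.49  1.5 ]
```

```bash
python3 -m crank '[[[0.9,3,0],[-0.006,0.005,0.011],0],[[0.9,3,0],[0,0,0],0],[[1,3,0],[0,0,0],0],[[1,3,0],[0,0,0],0],[[1,3,0],[0,0,0],0],[[1,3,0],[0,0,0],0],[[0,0,0],[0,0,0],0]]' && python3 - <<'E'
from h import *
go(611.5,-143.4,60,-4.6)
c=optics.camera("top"); crop(c,325,135,465,275,4.2,"t3.png")
c=optics.camera("side"); crop(c,230,110,390,230,5,"s3.png")
E
```

```text
clock: 5.05
tool_pos: [607.6, -142.5, 109.1]
eef_rot: [[0.997, -0.08, -0.011], [-0.08, -0.997, 0.004], [-0.012, -0.003, -1.0]]
ft_force: [0.5, 0.5, -5.6]
opening: 34.3
t 5.05 pos [ 607.6 -142.5  109.1] yaw -4.6 open 34.3 F [ 0.5  0.5 -5.6]
turn [-0.003  0.012  0.   ] then shift cm [0.4  0.06 4.91] | no-turn shift cm [0.45 0.07 4.9 ]
```

View pics/t3.png

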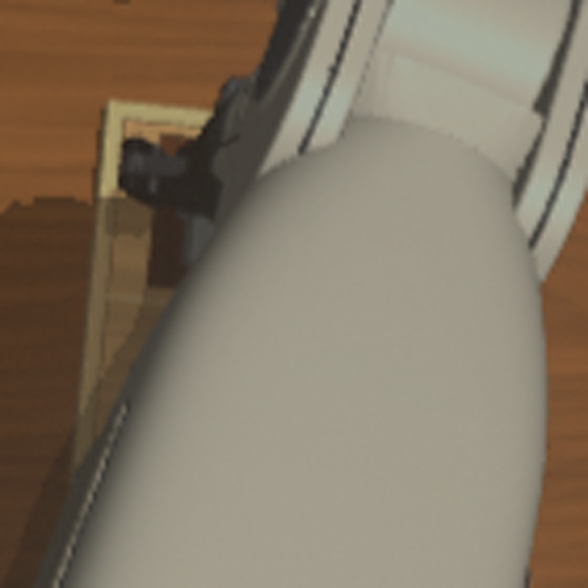

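View pics/s3.png

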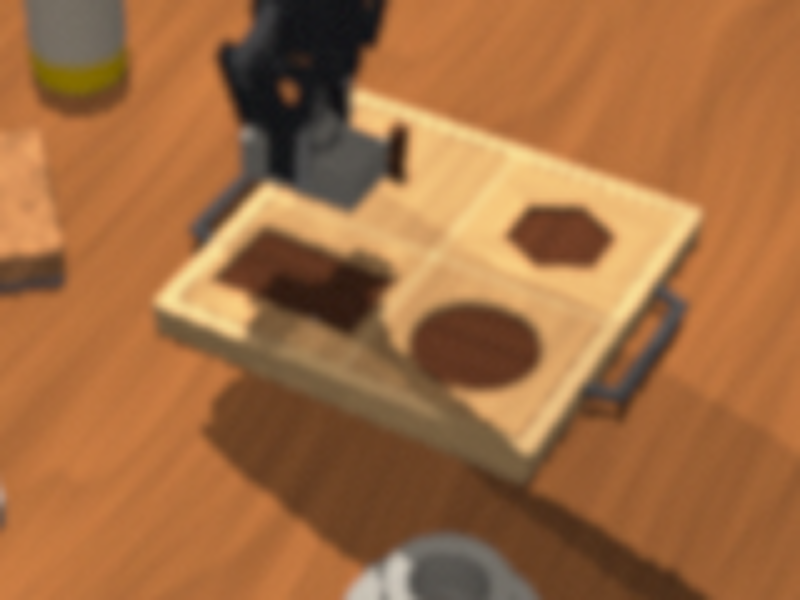

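```bash
python3 - <<'E'
from h import *
c=optics.camera("side")
f=lambda x,y:(230+(x+.5)/5-.5,110+(y+.5)/5-.5)
for x,y,z in [(243,178,92),(348,209,92),(388,178,92),(245,130,118)]: print(pt(c,*f(x,y),z).round(1))
P=cloud(c)
for x,y in [(255,155),(325,180),(350,170),(370,170)]:
    u,v=[int(round(k)) for k in f(x,y)]; print(x,y,P[v,u].round(1))
go(611.5,-143.4,60,-4.6)
E
```

```text
[ 636.2 -121.9   92. ]
[ 578.1 -123.2   92. ]
[ 570.5 -154.6   92. ]
[ 637.5 -127.   118. ]
255 155 [ 628.1 -121.6  108.2]
325 180 [ 588.  -118.6  108.7]
350 170 [ 575.6 -120.3  118. ]
370 170 [ 571.5 -135.8  108.6]
t 5.2 pos [ 606.6 -138.7  109.4] yaw -4.4 open 34.4 F [-0.3  0.4 -5.7]
turn [-0.004  0.013  0.003] then shift cm [0.53 0.43 4.94] | no-turn shift cm [0.59 0.46 4.93]
```

```bash
python3 -m crank '[[[0.3,0.43,2],[-0.004,0.013,0],0],[[0,0,2.5],[0,0,0],0],[[0,0,1.5],[0,0,0],0],[[0,0,0],[0,0,0],0]]' && python3 - <<'E'
from h import *
go(609.5,-143.4,32,-4.6)
c=optics.camera("side"); crop(c,230,110,390,230,5,"s4.png")
E
```

```text
clock: 5.6
tool_pos: [608.3, -138.0, 47.7]
eef_rot: [[0.997, -0.073, 0.0], [-0.073, -0.997, 0.001], [0.0, -0.001, -1.0]]
ft_force: [-0.5, -0.1, -5.1]
opening: 34.8
t 5.6 pos [ 608.3 -138.    47.7] yaw -4.2 open 34.8 F [-0.5 -0.1 -5.1]
turn [-0.001 -0.     0.008] then shift cm [0.17 0.53 1.57] | no-turn shift cm [0.16 0.54 1.57]
```

View pics/s4.png

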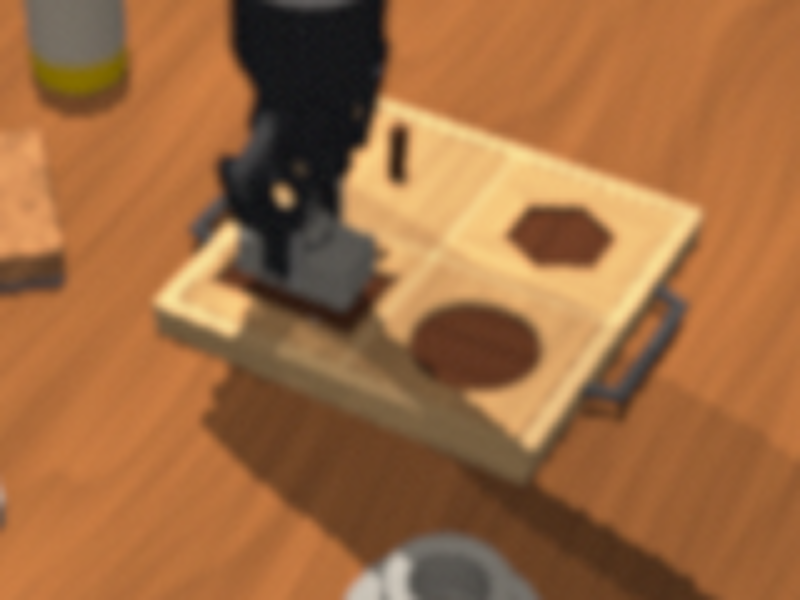

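```bash
python3 -m crank '[[[0.15,0.5,0.6],[0,0,0.008],0],[[0,0,0.5],[0,0,0],0],[[0,0,0],[0,0,0],0]]' && python3 - <<'E'
from h import *
go(609.5,-143.4,32,-4.6)
E
```

```text
clock: 5.95
tool_pos: [611.0, -142.4, 39.4]
eef_rot: [[0.997, -0.08, 0.004], [-0.08, -0.997, -0.0], [0.004, -0.0, -1.0]]
ft_force: [-0.0, 0.3, -6.0]
opening: 34.8
t 5.95 pos [ 611.  -142.4   39.4] yaw -4.6 open 34.8 F [-0.   0.3 -6. ]
turn [-0.    -0.004  0.001] then shift cm [-0.15  0.11  0.74] | no-turn shift cm [-0.15  0.11  0.74]
```

```bash
python3 -m crank '[[[-0.1,0.1,0.6],[0,0,0],0],[[0,0,0.15],[0,0,0],0]]' && python3 - <<'E'
from h import *
go(609.5,-143.4,32,-4.6)
E
```

```text
clock: 6.15
tool_pos: [610.4, -143.6, 32.3]
eef_rot: [[0.997, -0.08, 0.006], [-0.08, -0.997, -0.001], [0.006, 0.0, -1.0]]
ft_force: [0.3, 0.8, -5.2]
opening: 34.6
t 6.15 pos [ 610.4 -143.6   32.3] yaw -4.6 open 34.6 F [ 0.3  0.8 -5.2]
turn [ 0.    -0.006  0.001] then shift cm [-0.09 -0.02  0.03] | no-turn shift cm [-0.09 -0.02  0.03]
```

```bash
python3 -m crank '[[[0,0,0.2],[0,-0.006,0],0]]'; python3 -m crank '[[[0,0,0.2],[0,0,0],0]]'
```

```text
clock: 6.25
tool_pos: [610.6, -143.7, 31.7]
eef_rot: [[0.997, -0.08, 0.001], [-0.08, -0.997, -0.0], [0.001, 0.0, -1.0]]
ft_force: [-9.3, 4.0, 27.3]
opening: 34.6
clock: 6.35
tool_pos: [610.6, -143.7, 31.8]
eef_rot: [[0.997, -0.08, 0.002], [-0.08, -0.997, -0.001], [0.002, 0.001, -1.0]]
ft_force: [-10.0, 3.5, 20.0]
opening: 34.7
```

```bash
python3 -c "
from h import *
go(609.5,-143.4,30,-4.6)
c=optics.camera('side'); crop(c,230,110,390,230,5,'s5.png')"
```

```text
t 6.35 pos [ 610.6 -143.7   31.8] yaw -4.6 open 34.7 F [-10.    3.5  20. ]
turn [ 0.001 -0.002  0.001] then shift cm [-0.11 -0.02  0.18] | no-turn shift cm [-0.11 -0.02  0.18]
```

View pics/s5.png

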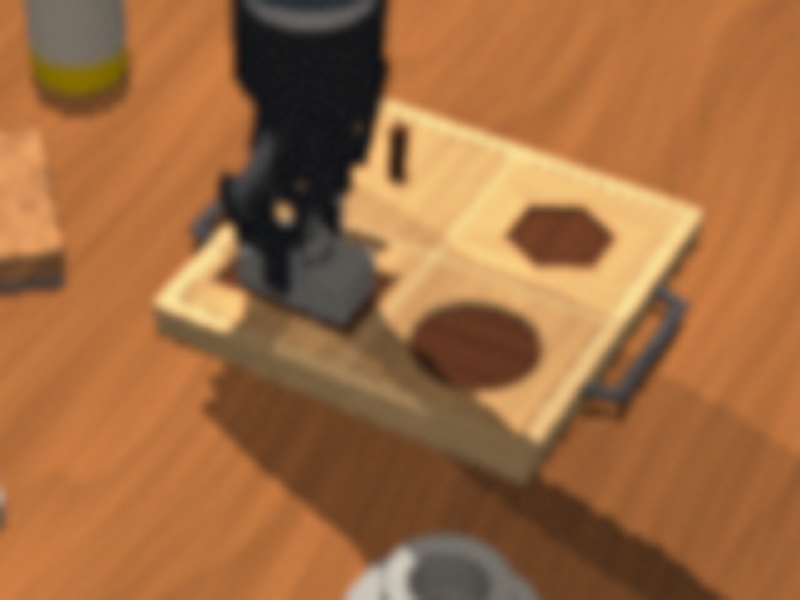

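```bash
python3 -m crank '[[[0,0,0],[0,0,0],0.75],[[0,0,0],[0,0,0],0.75],[[0,0,0],[0,0,0],0.75],[[0,0,-1],[0,0,0],0.75],[[0,0,-4],[0,0,0],0.75],[[0,0,-4],[0,0,0],1],[[0,0,-2],[0,0,0],1]]' && python3 - <<'E'
from h import *
go(460.5,193.5,140,-9.2)
c=optics.camera('side'); crop(c,230,110,390,230,5,'s6.png')
E
```

```text
clock: 7.1
tool_pos: [610.1, -143.7, 146.1]
eef_rot: [[0.997, -0.08, 0.0], [-0.08, -0.997, -0.001], [0.001, 0.0, -1.0]]
ft_force: [0.2, 0.2, -0.2]
opening: 85.3
t 7.1 pos [ 610.1 -143.7  146.1] yaw -4.6 open 85.3 F [ 0.2  0.2 -0.2]
turn [ 0.    -0.001  0.08 ] then shift cm [-20.15 -30.9    0.61] | no-turn shift cm [-17.61 -32.42   0.58]
```

View pics/s6.png

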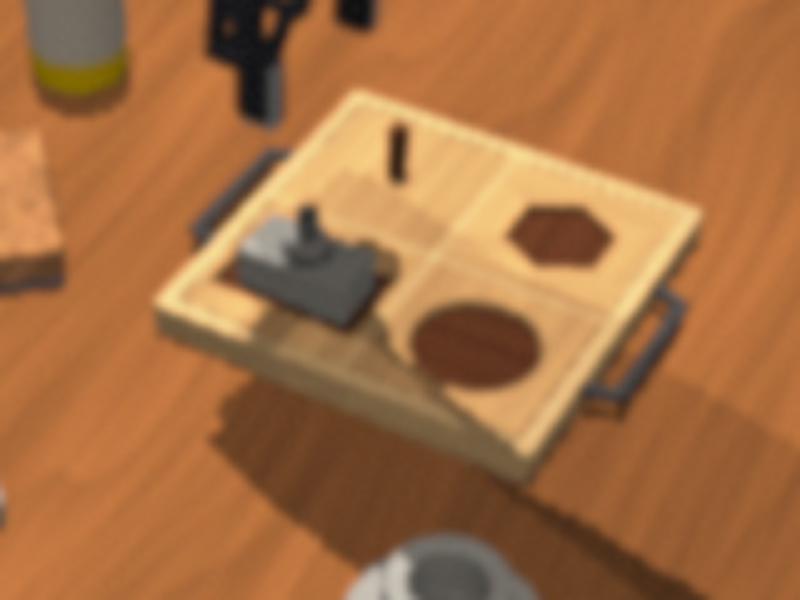

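```bash
python3 -m crank '[[[-2.2,-4,0],[0,0,0],1],[[-2.2,-4,0],[0,0,0],1],[[-2.2,-4,0],[0,0,0],1],[[-2.2,-4,0],[0,0,0],1],[[-2.2,-4,0],[0,0,0],1],[[-2.2,-4,0],[0,0,0],1],[[-2.2,-4,0],[0,0,0],1],[[-1.6,-3.2,0],[0,0,0],1]]' && python3 - <<'E'
from h import *
go(461,193.5,80,-4.6)
E
```

```text
clock: 7.95
tool_pos: [457.8, 109.7, 154.3]
eef_rot: [[1.0, 0.024, 0.012], [0.023, -0.998, 0.056], [0.013, -0.055, -0.998]]
ft_force: [0.5, 0.0, 0.3]
opening: 85.4
t 7.95 pos [457.8 109.7 154.3] yaw 1.3 open 85.4 F [0.5 0.  0.3]
turn [-0.056 -0.01   0.104] then shift cm [-0.35 -8.38  7.43] | no-turn shift cm [ 0.41 -7.95  7.89]
```

```bash
python3 -m crank '[[[0.2,-4,0],[-0.056,-0.01,0],1],[[0,-4,0],[0,0,0],1],[[0,0,0],[0,0,0],1]]' && python3 - <<'E'
from h import *
go(461,193.5,80,0)
E
```

```text
clock: 8.25
tool_pos: [458.3, 140.3, 159.4]
eef_rot: [[0.995, 0.097, 0.0], [0.097, -0.994, 0.043], [0.004, -0.042, -0.999]]
ft_force: [0.0, -1.1, -0.5]
opening: 85.5
t 8.25 pos [458.3 140.3 159.4] yaw 5.6 open 85.5 F [ 0.  -1.1 -0.5]
turn [-0.042 -0.002  0.097] then shift cm [ 0.27 -5.32  7.94] | no-turn shift cm [ 0.75 -4.93  8.16]
```

```bash
python3 - <<'E'
from h import *
print(readout.observe()['joint_positions'].round(1), readout.observe()['qd'].round(2))
E
```

```text
[  5.5   9.9 -17.3  62.5   2.4 179.9] [-0.71  0.    0.33 -0.03 -1.62  0.02]
```

```bash
python3 -m crank '[[[0,0,0],[-0.042,0,-0.13],1],[[0,0,0],[0,0,-0.14],1],[[0,0,0],[0,0,-0.14],1],[[0,0,0],[0,0,-0.14],1],[[0,0,0],[0,0,-0.14],1],[[0,0,0],[0,0,-0.14],1],[[0,0,0],[0,0,-0.14],1],[[0,0,0],[0,0,0],1]]' && python3 - <<'E'
from h import *
go(461,193.5,100,60)
E
```

```text
clock: 9.05
tool_pos: [460.5, 139.9, 158.6]
eef_rot: [[0.454, 0.891, 0.007], [0.891, -0.454, 0.006], [0.009, 0.004, -1.0]]
ft_force: [0.7, -1.0, -0.9]
opening: 85.2
t 9.05 pos [460.5 139.9 158.6] yaw 63.0 open 85.2 F [ 0.7 -1.  -0.9]
turn [ 0.004 -0.009  0.052] then shift cm [ 4.67 -2.63  5.86] | no-turn shift cm [ 4.75 -2.41  5.89]
```

```bash
python3 -m crank '[[[2.4,-1.2,2.9],[0.004,-0.009,0],1],[[2.4,-1.2,2.9],[0,0,0],1],[[0,0,0],[0,0,0],1]]' && python3 - <<'E'
from h import *
go(461,193.5,27,63)
c=optics.camera("wrist"); cv2.imwrite("pics/w2.png",c["frame"][:,:,::-1])
R=np.array(c["rotation"]);e=np.array(c["eye"]);K=np.array(c["mtx"])
for p in [(461,193.5,40),(461,193.5,14)]:
    q=R.T@(np.array(p)-e);q=K@q/q[2];print(q[:2].round(1))
E
```

```text
clock: 9.35
tool_pos: [463.3, 194.2, 99.9]
eef_rot: [[0.47, 0.883, 0.003], [0.883, -0.47, 0.002], [0.003, 0.002, -1.0]]
ft_force: [-0.4, -0.4, -0.4]
opening: 85.2
t 9.35 pos [463.3 194.2  99.9] yaw 62.0 open 85.2 F [-0.4 -0.4 -0.4]
turn [ 0.002 -0.003 -0.018] then shift cm [-0.17 -0.18  7.29] | no-turn shift cm [-0.19 -0.19  7.29]
[272.7 226.4]
[272.9 214.7]
```

View pics/w2.png

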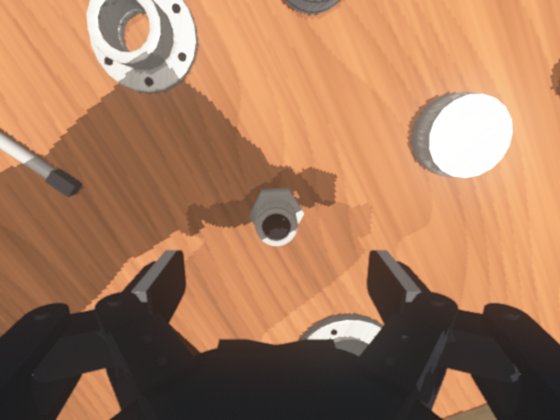

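```bash
python3 -m crank '[[[-0.15,0,3],[0.002,-0.003,0],1],[[0,0,3],[0,0,0],1],[[0,0,1],[0,0,0],1],[[0,0,0],[0,0,0],1]]' && python3 - <<'E'
from h import *
go(461.5,193,27,63)
E
```

```text
clock: 9.8
tool_pos: [466.5, 190.9, 33.0]
eef_rot: [[0.48, 0.877, 0.007], [0.877, -0.48, 0.001], [0.004, 0.005, -1.0]]
ft_force: [1.2, -0.6, -0.3]
opening: 85.3
t 9.8 pos [466.5 190.9  33. ] yaw 61.3 open 85.3 F [ 1.2 -0.6 -0.3]
turn [ 0.005 -0.004 -0.029] then shift cm [-0.04 -0.55  0.6 ] | no-turn shift cm [-0.06 -0.55  0.59]
```

```bash
python3 -m crank '[[[0,-0.5,0.6],[0.005,-0.004,0],1],[[0,0,0],[0,0,0],0],[[0,0,0],[0,0,0],0],[[0,0,0],[0,0,0],0],[[0,0,0],[0,0,0],0],[[0,0,0],[0,0,0],0],[[0,0,0],[0,0,0],0]]' && python3 - <<'E'
from h import *
go(461.5,193,27,63)
c=optics.camera('side'); crop(c,205,210,365,330,5,'s7.png')
E
```

```text
clock: 10.5
tool_pos: [464.6, 193.5, 31.6]
eef_rot: [[0.482, 0.876, 0.007], [0.876, -0.482, 0.002], [0.005, 0.005, -1.0]]
ft_force: [0.1, -0.3, -1.9]
opening: 27.8
t 10.5 pos [464.6 193.5  31.6] yaw 61.2 open 27.8 F [ 0.1 -0.3 -1.9]
turn [ 0.005 -0.005 -0.032] then shift cm [-0.19 -0.25  0.46] | no-turn shift cm [-0.2  -0.25  0.45]
```

View pics/s7.png

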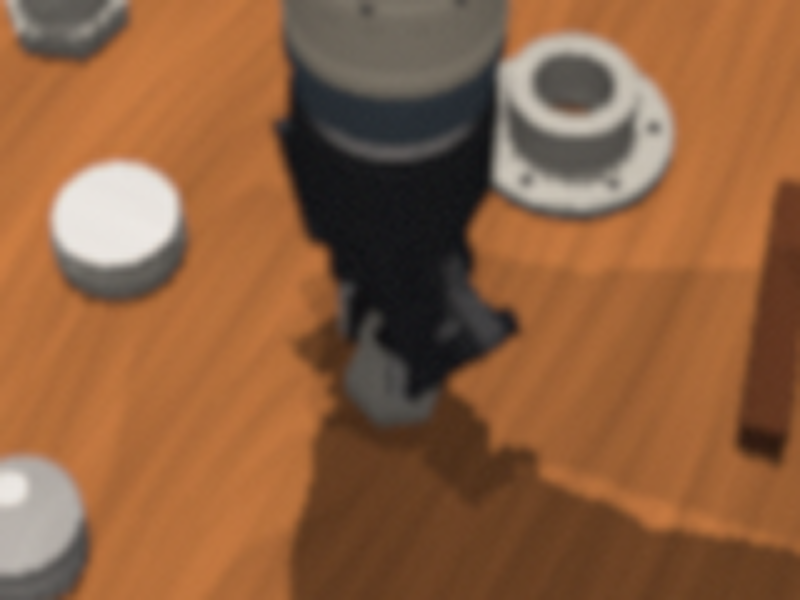

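```bash
python3 -m crank '[[[0,0,-2],[0,0,0],0],[[0,0,-4],[0,0,0],0],[[0,0,-4],[0,0,0],0]]' && python3 - <<'E'
from h import *
go(498.2,-236.8,110)
E
```

```text
clock: 10.85
tool_pos: [460.4, 192.4, 128.7]
eef_rot: [[0.483, 0.876, -0.006], [0.876, -0.483, -0.001], [-0.004, -0.004, -1.0]]
ft_force: [1.4, 0.3, -1.7]
opening: 27.6
t 10.85 pos [460.4 192.4 128.7] yaw 61.1 open 27.6 F [ 1.4  0.3 -1.7]
turn [-0.004  0.004 -0.   ] then shift cm [-35.77  24.02   1.87] | no-turn shift cm [-35.77  24.03   1.9 ]
```

```bash
python3 -m crank '[[[-2,1.3,0],[-0.004,0.004,0],0],[[-3.5,2.35,0],[0,0,0],0],[[-4,2.7,0],[0,0,0],0],[[-4,2.7,0],[0,0,0],0],[[-4,2.7,0],[0,0,0],0],[[-4,2.7,0],[0,0,0],0],[[-4,2.7,0],[0,0,0],0],[[-3.5,2.35,0],[0,0,0],0]]' && python3 - <<'E'
from h import *
go(498.2,-236.8,110)
E
```

```text
clock: 11.65
tool_pos: [495.1, -162.4, 133.9]
eef_rot: [[0.473, 0.881, 0.011], [0.881, -0.473, 0.003], [0.008, 0.008, -1.0]]
ft_force: [-0.1, 0.7, -1.7]
opening: 27.9
t 11.65 pos [ 495.1 -162.4  133.9] yaw 61.8 open 27.9 F [-0.1  0.7 -1.7]
turn [ 0.008 -0.008 -0.   ] then shift cm [-6.41  3.79  2.39] | no-turn shift cm [-6.43  3.77  2.37]
```

```bash
python3 -m crank '[[[-3.2,1.9,1],[0.008,-0.008,0],0],[[-2.6,1.9,1],[0,0,0],0],[[0,0,0],[0,0,0],0]]' && python3 - <<'E'
from h import *
go(498.2,-236.8,60)
c=optics.camera('side'); crop(c,260,100,420,220,5,'s8.png')
E
```

```text
clock: 11.95
tool_pos: [501.1, -239.9, 112.5]
eef_rot: [[0.478, 0.878, -0.0], [0.878, -0.478, -0.001], [-0.001, 0.0, -1.0]]
ft_force: [0.4, 0.6, -1.6]
opening: 27.6
t 11.95 pos [ 501.1 -239.9  112.5] yaw 61.4 open 27.6 F [ 0.4  0.6 -1.6]
turn [0.    0.001 0.   ] then shift cm [ 0.14 -0.4   5.25] | no-turn shift cm [ 0.14 -0.4   5.25]
```

View pics/s8.png

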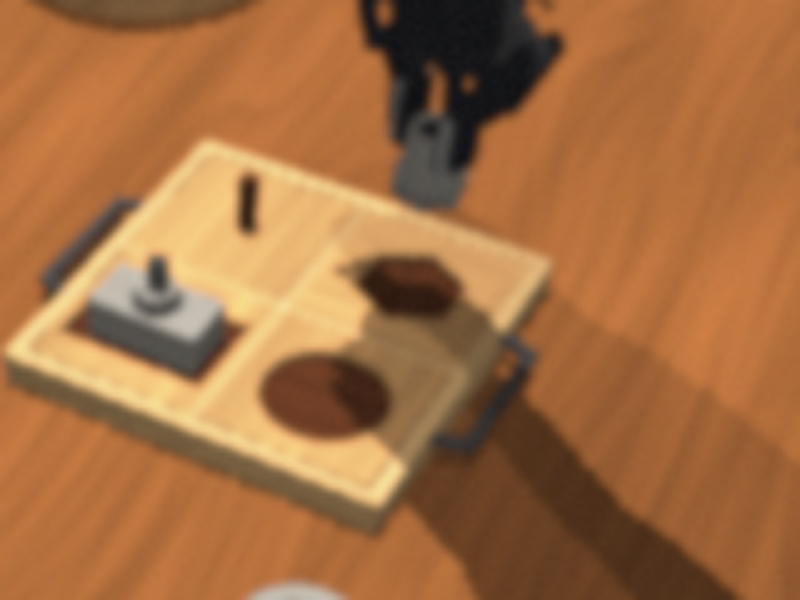

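```bash
python3 - <<'E'
from h import *
c=optics.camera("side")
f=lambda x,y:(260+(x+.5)/5-.5,100+(y+.5)/5-.5)
print(pt(c,*f(430,182),88).round(1))
P=cloud(c).reshape(-1,3)
m=(np.hypot(P[:,0]-500,P[:,1]+238)<30)&(P[:,2]>75)&(P[:,2]<94);q=P[m];print(m.sum(),((np.percentile(q,3,0)+np.percentile(q,97,0))/2).round(1),np.percentile(q[:,2],[2,98]).round(1), np.percentile(q,3,0).round(1),np.percentile(q,97,0).round(1))
go(498.2,-236.8,60)
E
```

```text
[ 498.6 -238.7   88. ]
83 [ 498.8 -230.4   86.8] [79.5 93.9] [ 482.1 -242.6   79.8] [ 515.6 -218.2   93.8]
t 12.05 pos [ 500.7 -236.9  113.4] yaw 61.5 open 27.6 F [-0.1 -0.7 -1.5]
turn [-0.  0. -0.] then shift cm [-0.11 -0.22  5.34] | no-turn shift cm [-0.11 -0.22  5.34]
```

```bash
python3 -m crank '[[[0,-0.15,2.5],[0,0,0],0],[[0,0,2.5],[0,0,0],0],[[0,0,0.3],[0,0,0],0]]' && python3 - <<'E'
from h import *
go(499.5,-236.2,47)
E
```

```text
clock: 12.35
tool_pos: [499.8, -233.4, 60.9]
eef_rot: [[0.474, 0.88, 0.002], [0.88, -0.474, -0.001], [0.0, 0.002, -1.0]]
ft_force: [-0.3, 0.4, -1.3]
opening: 27.4
t 12.35 pos [ 499.8 -233.4   60.9] yaw 61.7 open 27.4 F [-0.3  0.4 -1.3]
turn [ 0.002 -0.    -0.   ] then shift cm [-0.26  0.11  1.39] | no-turn shift cm [-0.26  0.11  1.39]
```

```bash
python3 -m crank '[[[-0.3,0.1,0.8],[0,0,0],0],[[0,0,0.3],[0,0,0],0]]' && python3 - <<'E'
from h import *
go(499.5,-236.2,47)
E
```

```text
clock: 12.55
tool_pos: [499.8, -235.1, 50.8]
eef_rot: [[0.472, 0.881, 0.003], [0.881, -0.472, -0.001], [0.001, 0.003, -1.0]]
ft_force: [0.7, -0.0, -1.3]
opening: 27.4
t 12.55 pos [ 499.8 -235.1   50.8] yaw 61.8 open 27.4 F [ 0.7 -0.  -1.3]
turn [ 0.003 -0.001 -0.   ] then shift cm [-0.11  0.03  0.38] | no-turn shift cm [-0.11  0.03  0.38]
```

```bash
python3 -m crank '[[[0,0,0.25],[0,0,0],0]]'|grep -v rot; python3 -m crank '[[[0,0,0.2],[0,0,0],0]]'|grep -v rot
```

```text
clock: 12.65
tool_pos: [500.2, -235.0, 48.9]
ft_force: [0.2, 0.5, -1.9]
opening: 28.3
clock: 12.75
tool_pos: [500.5, -235.0, 47.4]
ft_force: [0.5, 0.6, -2.1]
opening: 27.7
```

```bash
python3 -m crank '[[[-0.1,0.1,0.2],[0,0,0],0]]'|grep -v rot; python3 - <<'E'
from h import *
c=optics.camera('side'); crop(c,260,100,420,220,5,'s9.png')
E
```

```text
clock: 12.85
tool_pos: [501.0, -236.0, 46.1]
ft_force: [-8.9, 12.4, 29.1]
opening: 27.9
```

View pics/s9.png

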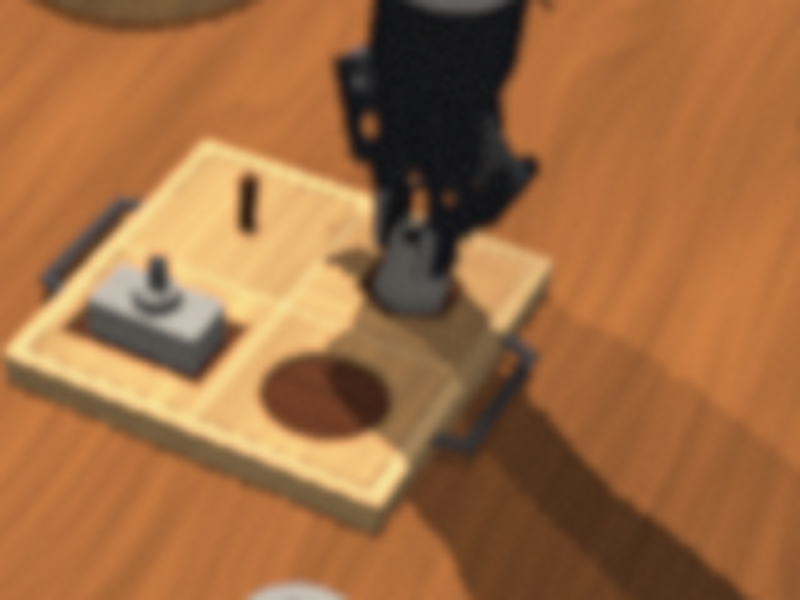

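```bash
python3 -m crank '[[[0,0,0],[0,0,0],0.65],[[0,0,0],[0,0,0],0.65],[[0,0,0],[0,0,0],0.65],[[0,0,-1],[0,0,0],0.65],[[0,0,-4],[0,0,0],0.65],[[0,0,-4],[0,0,0],1],[[0,0,-1],[0,0,0],1]]'|grep -v rot && python3 - <<'E'
from h import *
go(440,344.5,140)
c=optics.camera('side'); crop(c,260,100,420,220,5,'s10.png')
E
```

```text
clock: 13.6
tool_pos: [500.1, -236.1, 150.9]
ft_force: [0.8, 0.0, -0.1]
opening: 81.9
t 13.6 pos [ 500.1 -236.1  150.9] yaw 61.8 open 81.9 F [ 0.8  0.  -0.1]
turn [ 0.004 -0.001 -0.   ] then shift cm [ 48.36 -32.69   1.09] | no-turn shift cm [ 48.36 -32.7    1.02]
```

View pics/s10.png

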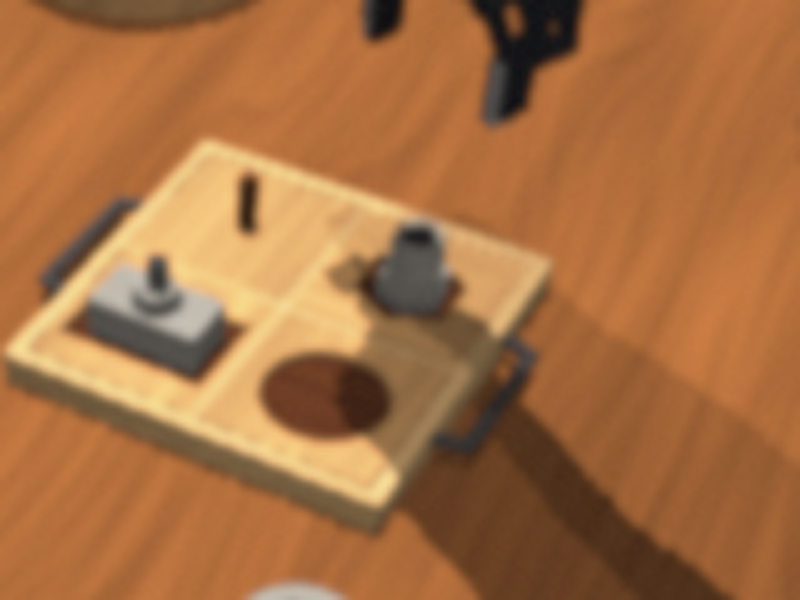

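```bash
python3 -m crank '[[[4,-2.7,0],[0,0,0],1],[[4,-2.7,0],[0,0,0],1],[[4,-2.7,0],[0,0,0],1],[[4,-2.7,0],[0,0,0],1],[[4,-2.7,0],[0,0,0],1],[[4,-2.7,0],[0,0,0],1],[[4,-2.7,0],[0,0,0],1],[[4,-2.7,0],[0,0,0],1]]'|grep -v rot && python3 - <<'E'
from h import *
go(440,344.5,110,65)
E
```

```text
clock: 14.45
tool_pos: [459.5, 154.5, 145.5]
ft_force: [1.7, -1.1, 0.2]
opening: 85.2
t 14.45 pos [459.5 154.5 145.5] yaw 61.2 open 85.2 F [ 1.7 -1.1  0.2]
turn [ 0.004  0.001 -0.067] then shift cm [16.39 -9.8   3.55] | no-turn shift cm [ 15.7  -10.89   3.49]
```

```bash
python3 -m crank '[[[4,-2.7,0.5],[0,0,0],1],[[4,-2.7,0.5],[0,0,0],1],[[4,-2.7,0.5],[0,0,0],1],[[2.6,-2,0.5],[0,0,0],1],[[0,0,0],[0,0,0],1]]'|grep -v rot && python3 - <<'E'
from h import *
go(440,344.5,20)
c=optics.camera("wrist"); cv2.imwrite("pics/w3.png",c["frame"][:,:,::-1])
R=np.array(c["rotation"]);e=np.array(c["eye"]);K=np.array(c["mtx"])
for p in [(440,344.5,34),(440,344.5,8)]:
    q=R.T@(np.array(p)-e);q=K@q/q[2];print(q[:2].round(1))
E
```

```text
clock: 14.95
tool_pos: [436.8, 341.2, 120.6]
ft_force: [0.9, -0.3, -0.2]
opening: 85.5
t 14.95 pos [436.8 341.2 120.6] yaw 61.5 open 85.5 F [ 0.9 -0.3 -0.2]
turn [0.002 0.003 0.   ] then shift cm [ 0.44  0.12 10.06] | no-turn shift cm [ 0.47  0.1  10.06]
[276.8 206. ]
[276.7 197.2]
```

View pics/w3.png

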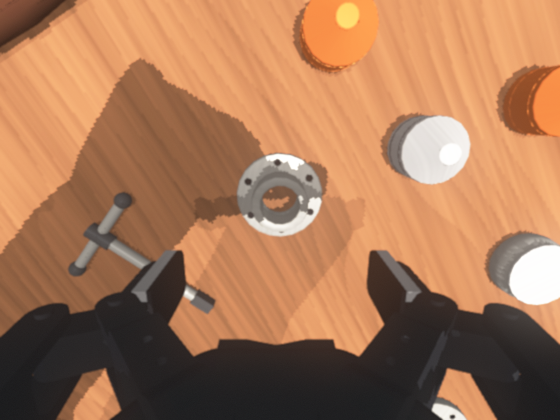

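```bash
python3 -m crank '[[[0.6,0.3,3],[0.002,0.003,0],1],[[0,0,3],[0,0,0],1],[[0,0,2.5],[0,0,0],1],[[0,0,0.5],[0,0,0],1]]'|grep -v rot && python3 - <<'E'
from h import *
go(442.5,344.8,19)
E
```

```text
clock: 15.4
tool_pos: [443.3, 340.9, 28.1]
ft_force: [-0.5, -0.6, -0.0]
opening: 85.5
t 15.4 pos [443.3 340.9  28.1] yaw 61.4 open 85.5 F [-0.5 -0.6 -0. ]
turn [0.001 0.    0.   ] then shift cm [ 0.3  -0.26  0.91] | no-turn shift cm [ 0.3  -0.26  0.91]
```

```bash
python3 -m crank '[[[0.3,-0.25,0.9],[0,0,0],1],[[0,0,0],[0,0,0],0],[[0,0,0],[0,0,0],0],[[0,0,0],[0,0,0],0],[[0,0,0],[0,0,0],0],[[0,0,0],[0,0,0],0]]'|grep -v rot && python3 - <<'E'
from h import *
go(442.5,344.8,19)
c=optics.camera('side'); crop(c,190,290,350,410,5,'s11.png')
E
```

```text
clock: 16.0
tool_pos: [444.2, 343.9, 21.8]
ft_force: [0.7, -0.3, -3.6]
opening: 41.7
t 16.0 pos [444.2 343.9  21.8] yaw 61.3 open 41.7 F [ 0.7 -0.3 -3.6]
turn [ 0.003 -0.002 -0.   ] then shift cm [ 0.   -0.19  0.28] | no-turn shift cm [ 0.   -0.19  0.28]
```

View pics/s11.png

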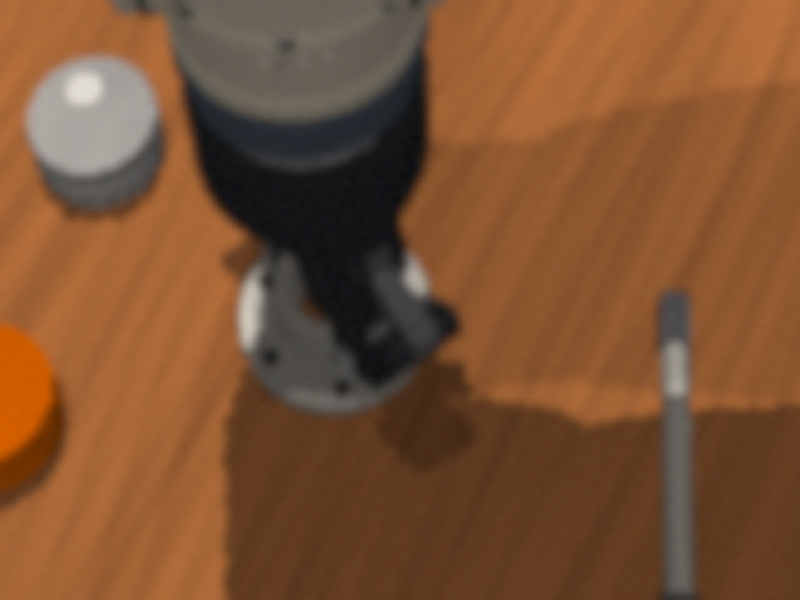

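```bash
python3 -m crank '[[[0,0,-2],[0,0,0],0],[[0,0,-4],[0,0,0],0],[[0,0,-4],[0,0,0],0],[[0,0,-3],[0,0,0],0]]'|grep -v rot && python3 - <<'E'
from h import *
go(599.5,-244.5,150)
E
```

```text
clock: 16.45
tool_pos: [440.9, 342.2, 150.9]
ft_force: [-0.1, -0.0, -3.9]
opening: 41.6
t 16.45 pos [440.9 342.2 150.9] yaw 61.3 open 41.6 F [-0.1 -0.  -3.9]
turn [-0.003  0.007 -0.   ] then shift cm [-43.82  42.11   0.09] | no-turn shift cm [-43.82  42.11   0.3 ]
```

```bash
python3 -m crank '[[[-2,1.9,0],[-0.003,0.007,0],0],[[-3.3,3.2,0],[0,0,0],0],[[-3.3,3.2,0],[0,0,0],0],[[-3.3,3.2,0],[0,0,0],0],[[-3.3,3.2,0],[0,0,0],0],[[-3.3,3.2,0],[0,0,0],0],[[-3.3,3.2,0],[0,0,0],0],[[-3.3,3.2,0],[0,0,0],0]]'|grep -v rot && python3 - <<'E'
from h import *
go(599.5,-244.5,150)
E
```

```text
clock: 17.25
tool_pos: [537.4, 0.4, 156.7]
ft_force: [0.6, 0.9, -3.0]
opening: 41.5
t 17.25 pos [5.374e+02 4.000e-01 1.567e+02] yaw 61.9 open 41.5 F [ 0.6  0.9 -3. ]
turn [ 0.007 -0.009 -0.   ] then shift cm [-18.68  17.01   0.67] | no-turn shift cm [-18.69  17.     0.61]
```

```bash
python3 -m crank '[[[-3.3,3,0],[0.007,-0.009,0],0],[[-3.3,3,0],[0,0,0],0],[[-3.3,3,0],[0,0,0],0],[[-3.3,3,0],[0,0,0],0],[[-3,2.6,0],[0,0,0],0],[[-2,1.8,0],[0,0,0],0],[[0,0,0],[0,0,0],0]]'|grep -v rot && python3 - <<'E'
from h import *
go(599.5,-244.5,105)
E
```

```text
clock: 17.95
tool_pos: [596.8, -254.1, 154.7]
ft_force: [0.8, -1.3, -2.9]
opening: 41.6
t 17.95 pos [ 596.8 -254.1  154.7] yaw 61.6 open 41.6 F [ 0.8 -1.3 -2.9]
turn [-0.001  0.001 -0.   ] then shift cm [ 0.97 -0.22  4.97] | no-turn shift cm [ 0.98 -0.22  4.97]
```

```bash
python3 -m crank '[[[0.95,-0.2,2],[0,0,0],0],[[0,0,2],[0,0,0],0],[[0,0,0],[0,0,0],0]]'|grep -v rot && python3 - <<'E'
from h import *
c=optics.camera('side'); crop(c,240,70,400,190,5,'s12.png')
P=cloud(c).reshape(-1,3)
go(599.5,-244.5,41)
z=readout.observe()['tool_pos'][2]
for n,a,b in [("flange",z-24,z-10),("hub",z-8,z+12)]:
    m=(np.hypot(P[:,0]-600,P[:,1]+244)<45)&(P[:,2]>a)&(P[:,2]<b);q=P[m]
    print(n,m.sum(),np.percentile(q,3,0).round(1),np.percentile(q,97,0).round(1))
E
```

```text
clock: 18.25
tool_pos: [598.9, -244.9, 113.0]
ft_force: [-0.6, 0.9, -3.0]
opening: 41.5
t 18.3 pos [ 599.5 -245.   114.5] yaw 61.5 open 41.6 F [ 0.4  0.2 -3.6]
turn [-0.001  0.001 -0.   ] then shift cm [ 0.05 -0.02  7.35] | no-turn shift cm [ 0.05 -0.02  7.35]
flange 212 [ 564.8 -259.5   92.2] [ 630.2 -209.4  102.6]
hub 197 [ 568.8 -260.3  107. ] [ 626.4 -220.1  125.8]
```

View pics/s12.png

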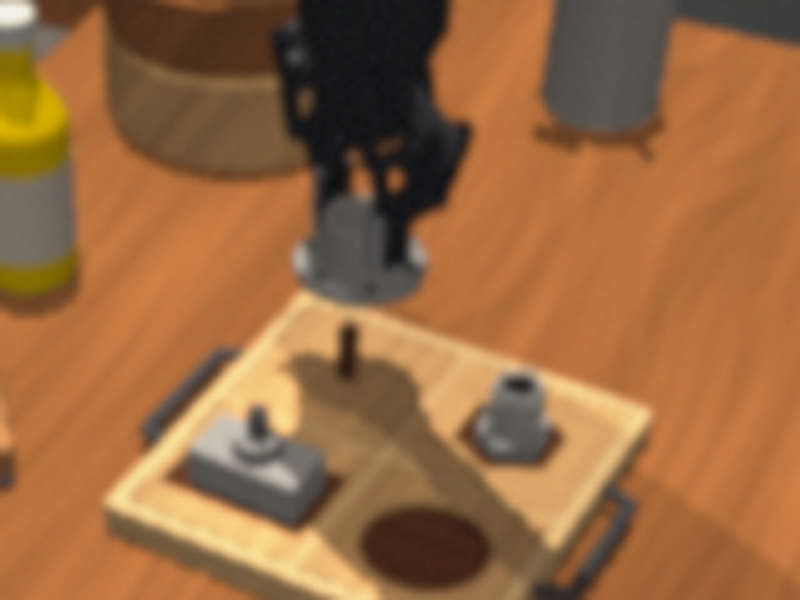

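```bash
python3 - <<'E'
from h import *
c=optics.camera('side')
f=lambda x,y:(240+(x+.5)/5-.5,70+(y+.5)/5-.5)
for n,x,y,z in [("fl top",360,261,101),("hub top?",352,205,127),("dow foot",347,378,20),("dow top",348,326,56)]: print(n,pt(c,*f(x,y),z).round(1))
go(599.5,-244.5,41)
E
```

```text
fl top [ 596.5 -239.8  101. ]
hub top? [ 606.8 -249.1  127. ]
dow foot [ 600.5 -241.9   20. ]
dow top [ 601.6 -241.2   56. ]
t 18.35 pos [ 600.1 -245.4  115.7] yaw 61.5 open 41.7 F [-0.1  0.1 -2.3]
turn [0.001 0.001 0.   ] then shift cm [ 0.05 -0.09  7.47] | no-turn shift cm [ 0.06 -0.1   7.47]
```

```bash
python3 -m crank '[[[0.2,0.1,1.5],[0,0,0],0],[[0,0,1.5],[0,0,0],0],[[0,0,0],[0,0,0],0]]'|grep -v rot && python3 - <<'E'
from h import *
go(602,-244,41)
c=optics.camera('side'); crop(c,240,70,400,190,5,'s13.png')
c=optics.camera('wrist'); cv2.imwrite("pics/w4.png",c["frame"][:,:,::-1])
E
```

```text
clock: 18.65
tool_pos: [603.6, -243.8, 89.7]
ft_force: [-0.7, 0.1, -3.0]
opening: 41.7
t 18.65 pos [ 603.6 -243.8   89.7] yaw 61.5 open 41.7 F [-0.7  0.1 -3. ]
turn [0.007 0.001 0.   ] then shift cm [-0.1  -0.13  4.87] | no-turn shift cm [-0.09 -0.17  4.87]
```

View pics/s13.png

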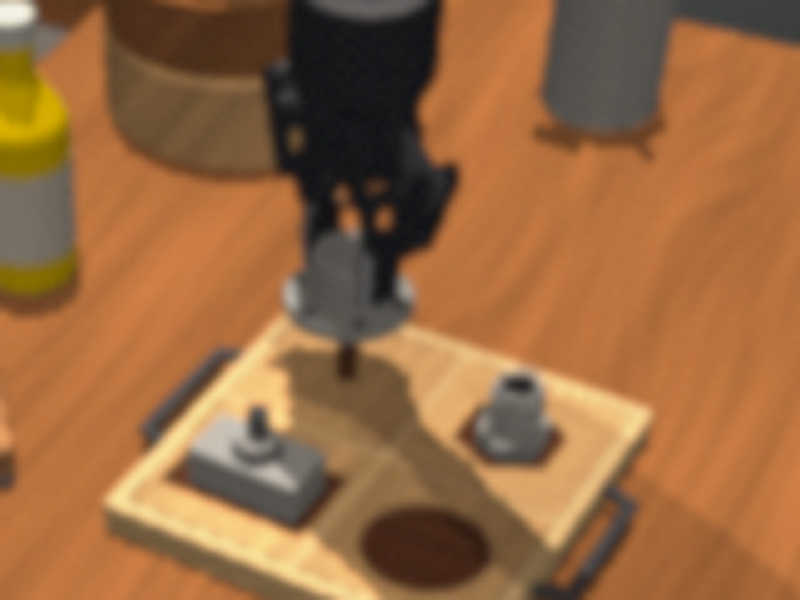

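View pics/w4.png

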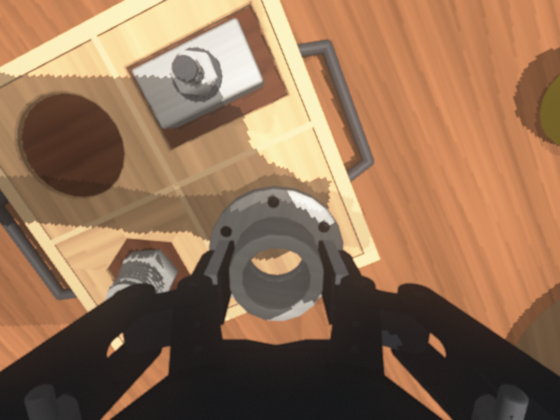

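```bash
python3 - <<'E'
from h import *
c=optics.camera('side')
f=lambda x,y:(240+(x+.5)/5-.5,70+(y+.5)/5-.5)
z=readout.observe()['tool_pos'][2]
R=np.array(c["rotation"]);e=np.array(c["eye"]);K=np.array(c["mtx"])
# project candidate flange top circle and fit to observed extents
for X,Y in [(601,-242),(603.6,-243.8),(600,-243)]:
    for h in (z-21+8,z-21):
        a=np.linspace(0,2*np.pi,72);p=np.stack([X+36*np.cos(a),Y+36*np.sin(a),0*a+h],1)
        q=(p-e)@R;q=q@K.T;q=q[:,:2]/q[:,2:];q=(q-[240,70]+.5)*5-.5
        print(X,Y,round(h,1),q.min(0).round(0),q.max(0).round(0))
go(602,-244,41)
E
```

```text
601 -242 78.5 [285. 253.] [418. 332.]
601 -242 70.5 [285. 265.] [417. 344.]
603.6 -243.8 78.5 [282. 250.] [415. 329.]
603.6 -243.8 70.5 [282. 262.] [414. 341.]
600 -243 78.5 [288. 252.] [421. 332.]
600 -243 70.5 [287. 264.] [420. 344.]
t 18.8 pos [ 604.5 -244.5   91.5] yaw 61.5 open 41.3 F [ 0.  -0.2 -3. ]
turn [0.01  0.001 0.   ] then shift cm [-0.08 -0.24  5.05] | no-turn shift cm [-0.07 -0.29  5.05]
```

```bash
python3 -m crank '[[[0.05,-0.3,0.8],[0.01,0,0],0],[[0,0,0.8],[0,0,0],0],[[0,0,0.5],[0,0,0],0]]'|grep -v rot && python3 - <<'E'
from h import *
go(602,-243,41)
c=optics.camera('side'); crop(c,240,70,400,190,5,'s14.png')
c=optics.camera('wrist'); crop(c,200,170,360,330,3.7,"w5.png")
E
```

```text
clock: 19.1
tool_pos: [603.1, -243.1, 72.1]
ft_force: [0.2, 0.5, -3.5]
opening: 41.7
t 19.1 pos [ 603.1 -243.1   72.1] yaw 61.5 open 41.7 F [ 0.2  0.5 -3.5]
turn [0.004 0.001 0.   ] then shift cm [-0.05 -0.1   3.11] | no-turn shift cm [-0.04 -0.11  3.11]
```

View pics/s14.png

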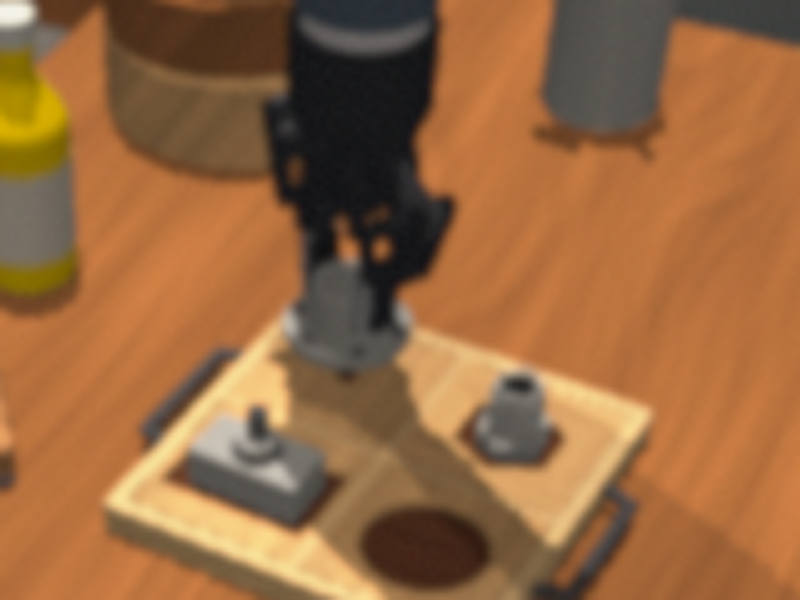

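View pics/w5.png

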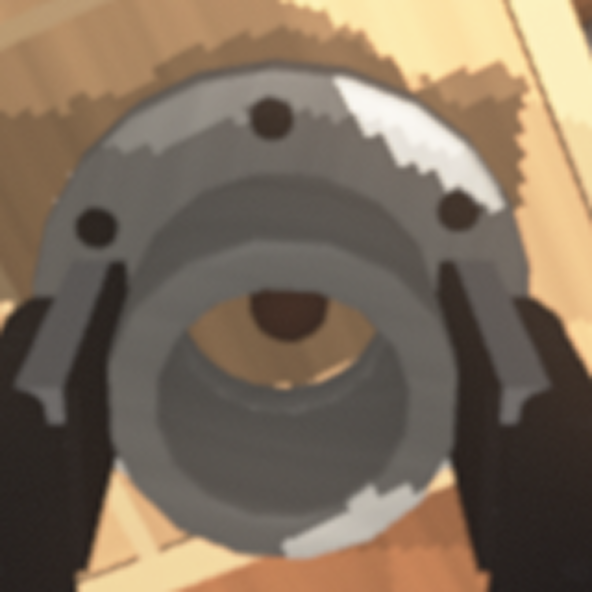

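```bash
python3 -m crank '[[[-0.05,-0.1,0.8],[0.004,0,0],0],[[0,0,0.8],[0,0,0],0],[[0,0,0.5],[0,0,0],0]]'|grep -v rot && python3 - <<'E'
from h import *
go(602,-243,41)
E
```

```text
clock: 19.5
tool_pos: [601.8, -243.1, 49.6]
ft_force: [-0.7, 0.4, -2.5]
opening: 41.4
t 19.5 pos [ 601.8 -243.1   49.6] yaw 61.5 open 41.4 F [-0.7  0.4 -2.5]
turn [-0.001  0.001 -0.   ] then shift cm [0.02 0.01 0.86] | no-turn shift cm [0.02 0.01 0.86]
```

```bash
python3 -m crank '[[[0,0,0.5],[0,0,0],0],[[0,0,0.2],[0,0,0],0]]'|grep -v rot; python3 -m crank '[[[0,0,0.2],[0,0,0],0]]'|grep -v rot
```

```text
clock: 19.7
tool_pos: [601.4, -243.0, 41.0]
ft_force: [-2.9, 0.9, 8.5]
opening: 41.5
clock: 19.8
tool_pos: [601.4, -243.0, 40.8]
ft_force: [-13.2, 6.5, 35.1]
opening: 41.5
```

```bash
python3 -m crank '[[[0,0,0],[0,0,0],0.72],[[0,0,0],[0,0,0],0.72],[[0,0,0],[0,0,0],0.72],[[0,0,-1],[0,0,0],0.72],[[0,0,-4],[0,0,0],0.72],[[0,0,-4],[0,0,0],1],[[0,0,-2],[0,0,0],1]]'|grep -v rot && python3 - <<'E'
from h import *
go(559,325.5,140)
c=optics.camera('side'); crop(c,240,70,400,190,5,'s15.png')
E
```

```text
clock: 20.5
tool_pos: [600.8, -242.5, 154.5]
ft_force: [0.8, -0.4, -0.4]
opening: 85.1
t 20.5 pos [ 600.8 -242.5  154.5] yaw 61.5 open 85.1 F [ 0.8 -0.4 -0.4]
turn [-0.004  0.001 -0.   ] then shift cm [ 47.94 -30.76   1.45] | no-turn shift cm [ 47.94 -30.75   1.53]
```

View pics/s15.png

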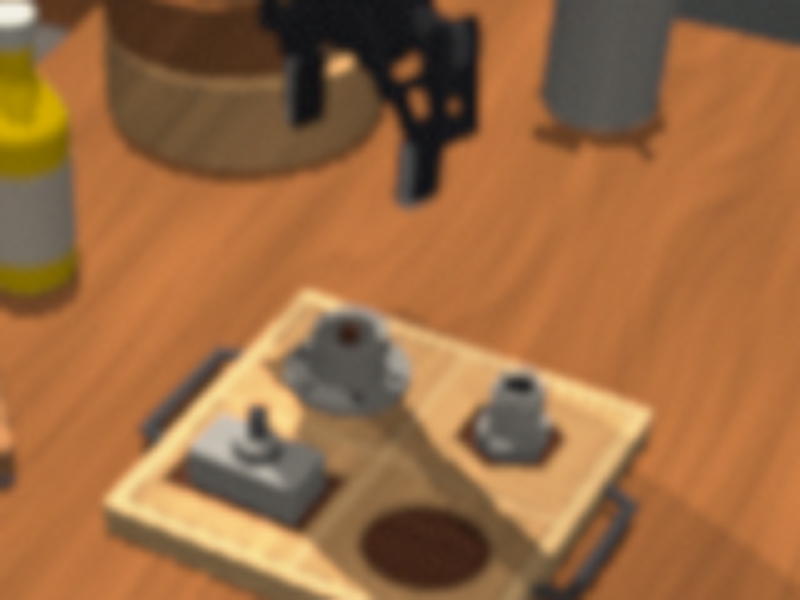

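```bash
python3 -m crank '[[[4,-2.6,0],[-0.004,0.001,0],1],[[4,-2.6,0],[0,0,0],1],[[4,-2.6,0],[0,0,0],1],[[4,-2.6,0],[0,0,0],1],[[4,-2.6,0],[0,0,0],1],[[4,-2.6,0],[0,0,0],1],[[4,-2.6,0],[0,0,0],1],[[4,-2.6,0],[0,0,0],1]]'|grep -v rot && python3 - <<'E'
from h import *
go(559,325.5,130)
E
```

```text
clock: 21.35
tool_pos: [573.8, 143.3, 161.7]
ft_force: [1.3, -0.5, -0.8]
opening: 85.0
t 21.35 pos [573.8 143.3 161.7] yaw 60.9 open 85.0 F [ 1.3 -0.5 -0.8]
turn [ 0.015 -0.002 -0.   ] then shift cm [ 15.2  -10.15   3.17] | no-turn shift cm [ 15.19 -10.2    3.04]
```

```bash
python3 -m crank '[[[4,-2.6,0.7],[0.015,-0.002,0],1],[[4,-2.6,0.7],[0,0,0],1],[[4,-2.6,0.7],[0,0,0],1],[[2,-1.6,0.7],[0,0,0],1],[[0,0,0],[0,0,0],1]]'|grep -v rot && python3 - <<'E'
from h import *
go(559,325.5,15)
c=optics.camera("wrist"); cv2.imwrite("pics/w6.png",c["frame"][:,:,::-1])
R=np.array(c["rotation"]);e=np.array(c["eye"]);K=np.array(c["mtx"])
for p in [(559,325.5,50),(559,325.5,30)]:
    q=R.T@(np.array(p)-e);q=K@q/q[2];print(q[:2].round(1))
E
```

```text
clock: 21.85
tool_pos: [557.4, 324.1, 135.4]
ft_force: [-0.6, -0.1, 0.0]
opening: 85.4
t 21.85 pos [557.4 324.1 135.4] yaw 61.2 open 85.4 F [-0.6 -0.1  0. ]
turn [ 0.002 -0.004 -0.   ] then shift cm [ 0.2   0.07 12.04] | no-turn shift cm [ 0.16  0.05 12.04]
[276.1 210.3]
[276.  203.2]
```

View pics/w6.png

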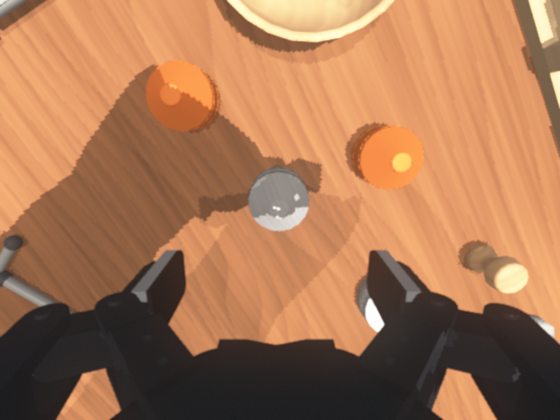

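```bash
python3 -m crank '[[[0.3,0.2,4],[0.002,-0.004,0],1],[[0,0,4],[0,0,0],1],[[0,0,2.5],[0,0,0],1],[[0,0,0.5],[0,0,0],1]]'|grep -v rot && python3 - <<'E'
from h import *
go(561,325.8,15)
E
```

```text
clock: 22.3
tool_pos: [564.8, 322.0, 27.4]
ft_force: [-0.3, -0.3, -0.0]
opening: 85.9
t 22.3 pos [564.8 322.   27.4] yaw 61.1 open 85.9 F [-0.3 -0.3 -0. ]
turn [ 0.006 -0.005 -0.   ] then shift cm [ 0.15 -0.52  1.24] | no-turn shift cm [ 0.14 -0.52  1.24]
```

```bash
python3 -m crank '[[[0.1,-0.5,0.6],[0.006,-0.005,0],1],[[0,0,0.6],[0,0,0],1],[[0,0,0],[0,0,0],0],[[0,0,0],[0,0,0],0],[[0,0,0],[0,0,0],0],[[0,0,0],[0,0,0],0],[[0,0,0],[0,0,0],0]]'|grep -v rot && python3 - <<'E'
from h import *
go(561,325.8,15)
c=optics.camera('side'); crop(c,130,260,290,380,5,'s16.png')
E
```

```text
clock: 23.0
tool_pos: [564.0, 324.4, 20.9]
ft_force: [0.5, -0.9, -2.3]
opening: 47.7
t 23.0 pos [564.  324.4  20.9] yaw 60.9 open 47.7 F [ 0.5 -0.9 -2.3]
turn [ 0.004 -0.005 -0.   ] then shift cm [-0.02 -0.33  0.59] | no-turn shift cm [-0.02 -0.33  0.59]
```

View pics/s16.png

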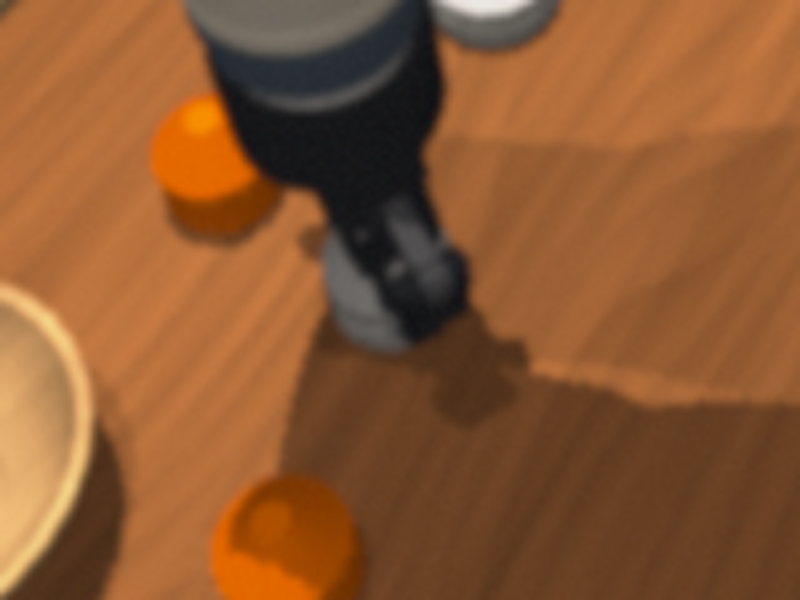

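```bash
python3 -m crank '[[[0,0,-2],[0.004,-0.005,0],0],[[0,0,-4],[0,0,0],0],[[0,0,-4],[0,0,0],0],[[0,0,-2],[0,0,0],0]]'|grep -v rot && python3 - <<'E'
from h import *
go(507,-135.4,135)
E
```

```text
clock: 23.45
tool_pos: [561.4, 323.5, 140.0]
ft_force: [0.8, 0.3, -1.8]
opening: 47.7
t 23.45 pos [561.4 323.5 140. ] yaw 61.0 open 47.7 F [ 0.8  0.3 -1.8]
turn [-0.006  0.008 -0.   ] then shift cm [-42.76  17.52   0.5 ] | no-turn shift cm [-42.76  17.53   0.74]
```

```bash
python3 -m crank '[[[-2,0.8,0],[-0.006,0.008,0],0],[[-3.5,1.4,0],[0,0,0],0],[[-4.2,1.7,0],[0,0,0],0],[[-4.2,1.7,0],[0,0,0],0],[[-4.2,1.7,0],[0,0,0],0],[[-4.2,1.7,0],[0,0,0],0],[[-4.2,1.7,0],[0,0,0],0],[[-4,1.6,0],[0,0,0],0]]'|grep -v rot && python3 - <<'E'
from h import *
go(507,-135.4,135)
E
```

```text
clock: 24.25
tool_pos: [521.5, -7.5, 142.7]
ft_force: [1.0, -0.9, -1.3]
opening: 47.8
t 24.25 pos [521.5  -7.5 142.7] yaw 61.6 open 47.8 F [ 1.  -0.9 -1.3]
turn [ 0.006 -0.007 -0.   ] then shift cm [-11.93   4.82   0.77] | no-turn shift cm [-11.94   4.81   0.72]
```

```bash
python3 -m crank '[[[-4,1.6,0],[0.006,-0.007,0],0],[[-4,1.6,0],[0,0,0],0],[[-2.2,1,1.5],[0,0,0],0],[[-1,0.2,2],[0,0,0],0],[[0,0,0],[0,0,0],0]]'|grep -v rot && python3 - <<'E'
from h import *
go(507,-135.4,36)
c=optics.camera('side'); crop(c,240,100,400,220,5,'s17.png')
z=readout.observe()['tool_pos'][2]
P=cloud(c).reshape(-1,3)
m=(np.hypot(P[:,0]-506,P[:,1]+135)<40)&(P[:,2]>z-22)&(P[:,2]<z-6);q=P[m]
print(m.sum(),np.percentile(q,3,0).round(1),np.percentile(q,97,0).round(1))
E
```

```text
clock: 24.75
tool_pos: [504.7, -137.4, 107.6]
ft_force: [-0.8, -0.4, -1.7]
opening: 47.7
t 24.75 pos [ 504.7 -137.4  107.6] yaw 61.2 open 47.7 F [-0.8 -0.4 -1.7]
turn [0.003 0.001 0.   ] then shift cm [0.28 0.11 7.16] | no-turn shift cm [0.29 0.09 7.16]
84 [ 481.2 -126.9   88.2] [ 523.6 -110.1  102.2]
```

View pics/s17.png

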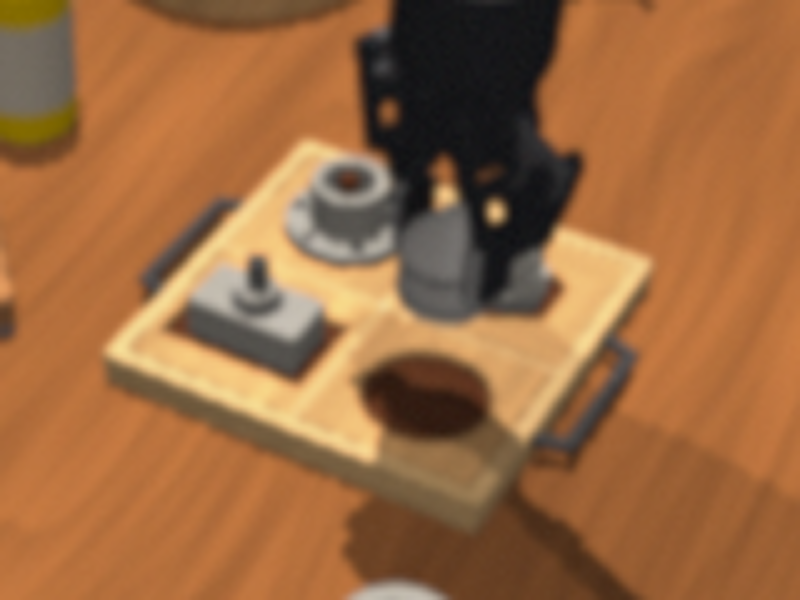

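```bash
python3 -m crank '[[[0.25,0.1,3],[0.003,0,0],0],[[0,0,2.5],[0,0,0],0],[[0,0,0.5],[0,0,0],0]]'|grep -v rot && python3 - <<'E'
from h import *
go(507,-135.4,36)
E
```

```text
clock: 25.1
tool_pos: [510.5, -133.9, 51.5]
ft_force: [-0.3, 0.6, -2.0]
opening: 47.5
t 25.1 pos [ 510.5 -133.9   51.5] yaw 61.3 open 47.5 F [-0.3  0.6 -2. ]
turn [ 0.007 -0.001 -0.   ] then shift cm [-0.3  -0.24  1.55] | no-turn shift cm [-0.3  -0.25  1.55]
```

```bash
python3 -m crank '[[[-0.3,-0.25,0.8],[0.007,0,0],0],[[0,0,0.4],[0,0,0],0]]'|grep -v rot && python3 - <<'E'
from h import *
go(507,-135.4,36)
E
```

```text
clock: 25.3
tool_pos: [507.8, -134.3, 40.8]
ft_force: [-0.7, 0.1, -2.2]
opening: 47.7
t 25.3 pos [ 507.8 -134.3   40.8] yaw 61.4 open 47.7 F [-0.7  0.1 -2.2]
turn [ 0.001 -0.001 -0.   ] then shift cm [-0.14 -0.02  0.48] | no-turn shift cm [-0.14 -0.02  0.48]
```

```bash
python3 -m crank '[[[0,0,0.2],[0,0,0],0]]'|grep -v rot
```

```text
clock: 25.4
tool_pos: [508.2, -134.1, 39.3]
ft_force: [-0.2, -0.5, -2.1]
opening: 47.7
```

```bash
python3 -m crank '[[[-0.1,0,0.25],[0,0,0],0]]'|grep -v rot;python3 -m crank '[[[0,0,0.2],[0,0,0],0]]'|grep -v rot
```

```text
clock: 25.5
tool_pos: [508.2, -135.0, 37.4]
ft_force: [0.6, 0.1, -3.0]
opening: 47.7
clock: 25.6
tool_pos: [508.5, -135.2, 35.8]
ft_force: [0.2, -0.2, -2.5]
opening: 47.8
```

```bash
python3 -m crank '[[[0,0,0.2],[0,0,0],0]]'|grep -v rot;python3 - <<'E'
from h import *
c=optics.camera('side'); crop(c,240,100,400,220,5,'s18.png')
E
```

```text
clock: 25.7
tool_pos: [508.8, -135.3, 34.4]
ft_force: [-8.2, 4.0, 29.4]
opening: 47.5
```

View pics/s18.png

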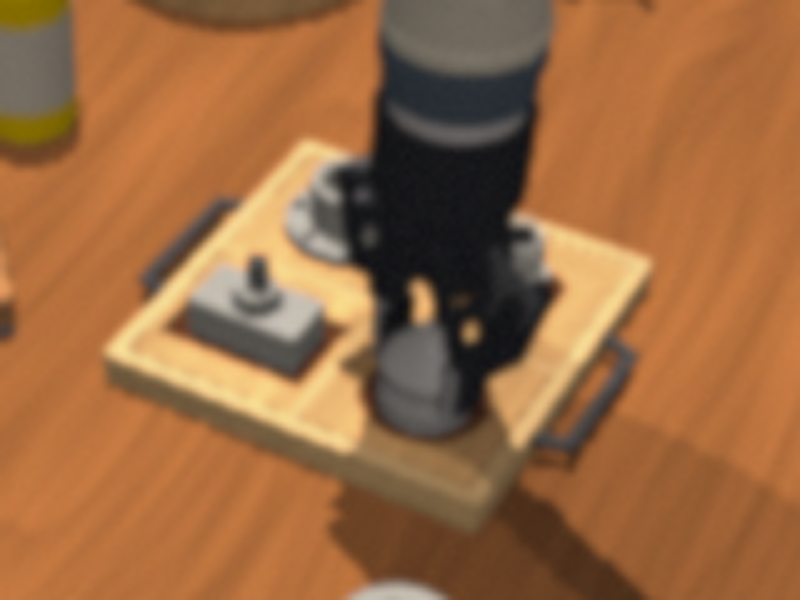

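```bash
python3 -m crank '[[[0,0,0],[0,0,0],0.78],[[0,0,0],[0,0,0],0.78],[[0,0,0],[0,0,0],0.78],[[0,0,-1],[0,0,0],0.78],[[0,0,-4],[0,0,0],0.78],[[0,0,-4],[0,0,0],1],[[0,0,-4],[0,0,0],1],[[0,0,-3],[0,0,0],1]]'|grep -v rot; python3 -m crank '[[[4,-2,0],[0,0,0],1],[[4,-2,0],[0,0,0],1],[[4,-2,0],[0,0,0],1],[[4,-2,0],[0,0,0],1],[[4,-2,0],[0,0,0],1],[[4,-2,0],[0,0,0],1],[[3,-2,0],[0,0,0],1],[[0,0,0],[0,0,0],1]]'|grep -v rot;python3 - <<'E'
from h import *
c=optics.camera('side'); crop(c,240,100,400,220,5,'s19.png')
c=optics.camera('top'); crop(c,250,120,460,280,3.6,'t9.png')
P=cloud(c)
Q=P.reshape(-1,3)
for n,X,Y,r,a,b in [("fp hub",600,-243,34,42,62),("ad",498,-237,20,45,62),("bull cyl",506,-135,30,36,75),("clamp block",608,-143,48,34,48)]:
    m=(np.hypot(Q[:,0]-X,Q[:,1]-Y)<r)&(Q[:,2]>a)&(Q[:,2]<b);q=Q[m]
    print(n,m.sum(),((np.percentile(q,2,0)+np.percentile(q,98,0))/2).round(1),np.percentile(q[:,2],[50,95]).round(1))
E
```

```text
clock: 26.55
tool_pos: [505.8, -134.5, 199.4]
ft_force: [0.2, -0.7, 0.1]
opening: 85.1
clock: 27.35
tool_pos: [515.2, 178.3, 211.6]
ft_force: [0.1, -0.3, -0.6]
opening: 85.2
fp hub 220 [ 597.2 -242.    51. ] [54.  58.2]
ad 145 [ 496.4 -236.    54.2] [53.6 59.6]
bull cyl 375 [ 505.8 -133.7   54.7] [54.5 66.6]
clamp block 381 [ 606.2 -141.4   41.4] [41.9 45.8]
```

View pics/s19.png

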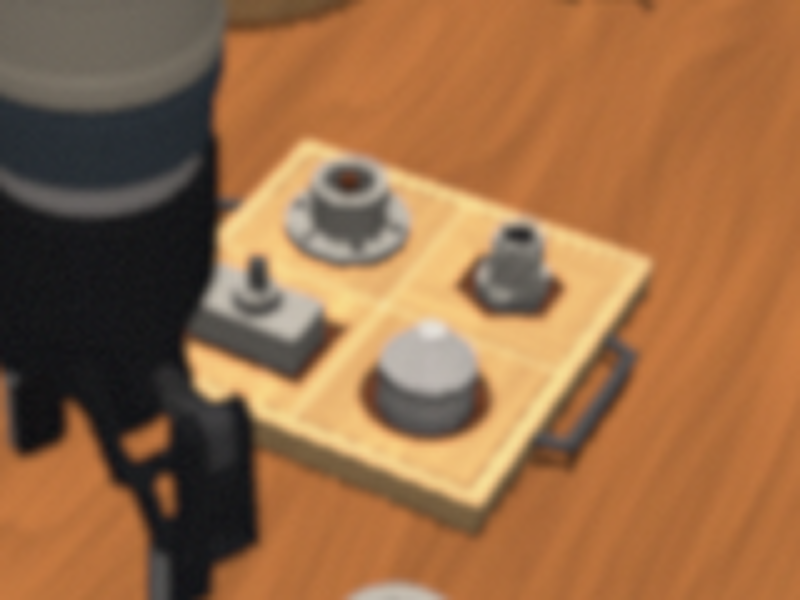

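View pics/t9.png

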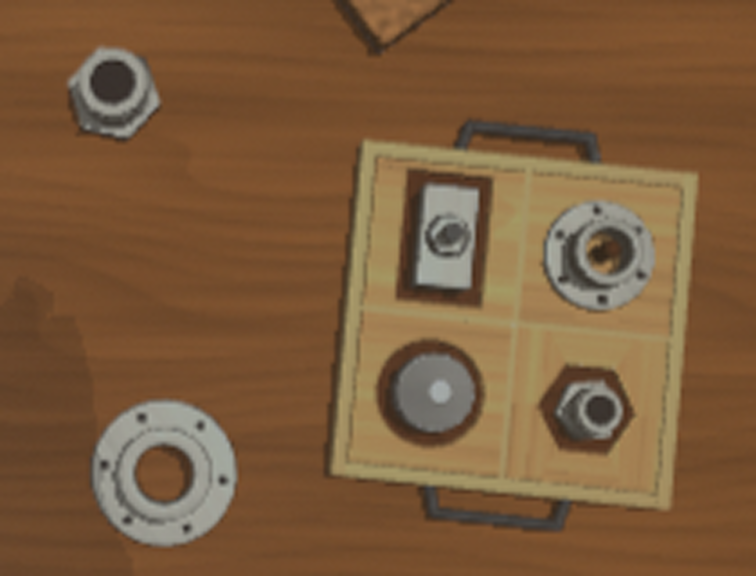

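```bash
python3 -c "
from plant import arm
print(arm.sign_off())"
```

```text
the job is handed in; nothing more can be done
None
```

I put all four small-lathe fittings into their own holders in the caddy and handed the job in at about 27 s. The hand-in gives no verdict. I lowered each fitting until I felt it touch down (about 27–35 N), then released it.

The last top and side pictures show all four standing upright:

| Fitting | Offset from the holder's middle | Top height measured | Top height expected when fully down |
|---|---|---|---|
| Small faceplate | about 3–4 mm | 54 mm | 54 mm |
| Small adapter | about 2 mm | 53.6 mm | 55 mm |
| Bull-nose cone | about 2 mm | 66.6 mm (95th percentile; I took no reading of the tip) | 65 mm |
| Bed clamp (block top) | about 3 mm | 41.9 mm | 41 mm |

- **Large fittings and robot:** in the last pictures both large fittings are upright and look unmoved, though I did not measure their positions again. The gripper was empty and well clear of everything.
- **Mishap:** on the way to the small adapter, with nothing held, the last joint reached the end of its range (179.9° of 180°) and the tool tilted slightly. I turned the tool about 57° and carried on. I can't tell whether the judge counts that as passing the range.
- **Disagreements:** the side and top cameras differed by about 2–3 mm on the dowel's position. The measured tool position also wandered a few millimetres between rows, so I corrected it before each placing.

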